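Open a tilted gearbox and stand its end cover against the rest

ROBOT

A 6-joint arm with a two-finger parallel gripper is mounted at the origin on a cart in front of the work surface, level with it; the furniture and walls round the work are solid. World frame = base frame: x ahead of the robot, y to its left, z up, the work surface at z = 0. Lengths are in mm, angles in rad, forces in N, time in s.
With the tool pointing down it reaches from about 250 to 800 mm from the base axis. Payload 8.5 kg.
Tool frame: the origin (TCP) lies midway between the tips of the shut fingers; the grasp point (between the pads) lies 19 mm behind it; z points along the fingers, y is the direction in which the jaws open and shut (so a half turn about z gives the same grasp; the last joint's range is limited). The gripper opens to 85 mm and grips with 20 to 120 N. Pads are 22 mm wide; open, the fingers measure 114 mm over their backs; the gripper's body (76 mm by 85 mm) begins 54 mm behind the grasp point. The pads swing forward as they close: fully open they stand 13 mm farther back than shut.
Start: joints at [-1.158, 0.238, -0.013, 1.319, 0, 1.571], TCP at [210.598, -480.861, 231.276] pointing down, gripper open.
Joint ranges: [-2.66, 2.66], [-1.03, 1.9], [-1.14, 1.46], [-1.82, 2.27], [-1.45, 1.34], [-3.14, 3.14]. Speed limits (rad/s): [2.22, 2.22, 2.79, 3.14, 3.14, 3.14].

INTERFACE

Orientations are given as a unit quaternion [w, x, y, z].
In Python, from rig import bot, vision, order gives the robot as it stands.
- The arm moves only by the tool drive_tool, never from a script. Its argument "rows" is one flat list of numbers, 5 for each row, row after row: the shift along the tool's x, y, z in mm, then the turn about the tool's z in rad, then the opening, from 0 (shut) to 1 (fully open). A call has 1 to 10 rows; each row shifts and turns the commanded pose from where the row before left it, along the tool's axes as they then stand; what a row does not reach is not made up. A row lasts 1/10 s, in which the tool goes at most 50 mm and 8.59 degrees, less where a joint would pass 70% of its speed; a pose out of reach is approached as far as the arm can. A call with a gripper value outside its range is refused whole. The fingers move at their own pace and stop on an object; the grip force is fixed at half the most. Time passes only in rows, so rows that do not move let the fingers close. It gives the time, the measured TCP pose, the force and the opening at its end, in the units of the state.
- bot.get_obs(): the state, without advancing time (a new reading comes with each control period).
- vision.snapshot(name): name is "side" or "top" or "wrist"; returns the picture (480x640x3 uint8, red, green, blue); there is no depth.
- vision.calibration(name): a dict with "fx", "fy", "cx", "cy" (pixels), "R" (3x3) and "t" (3): a world point X has camera coordinates R X + t. Camera axes: x right, y down, z forward; pixel columns grow to the right and rows downward; lengths in mm; the calibration is good to about 2 mm. The wrist camera is an equidistant fisheye: a pixel r from the principal point sees the ray r / f radians off the axis. A picture is of the moment at which its call begins: read the wrist's pose just before it. calibration takes no time and is no camera call; for the wrist camera it gives the pose at the moment of the call.
- order.sign_off(): hands the job in, once; it reports no verdict.
The state is a dict: "time": time; "q": joint angles; "qd": joint speeds; "tau": joint torques, N m; "position": TCP position; "tool_rot": TCP orientation; "force": force on the tool from outside, world axes, zero at the start; "moment": the same for the moment, N m; "grip_width": opening from 0.0 (shut) to 1.0 (fully open).
Only numpy, scipy, OpenCV 4.12 (cv2) and the standard library are available. Lean on these libraries where they do the work, as an engineer would, in place of code of your own. Each camera call takes 0.05 s, during which the arm holds its last target.

TASK

Open the gearbox on the tilting table for inspection: swing the clamp strap about a quarter turn aside, either way, lift the square end cover off by its black knob, and stand it on its edge on the bench against the middle of the blue rest, knob facing out, pushed up until it stands as steep as the rest's fence. Never lay the cover on the bench on its sealing face, leave the strap swung clear, and do not disturb the other things.

Things in the scene. Friction and masses are not known exactly. Their poses are not given: they have to be found in the camera images.
- gearbox: Aluminium gearbox housing, 88 x 88 mm and 44 mm deep, fixed on a steel tilting table. Origin: centre of its sealing face, 90 mm above the bench; z points straight out of that face (38 deg from vertical, leaning to the robot's side), x up the slope, y level to the left. A gear lies in its 61 mm bore. The clamp strap turns on a fixed post at x +60 mm, whose nut ends 58 mm out from the face.
- strap (a joint): Angle in rad of the steel clamp strap about its post (parallel to the gearbox's z, at its x +60). 0: it lies down the slope over the middle of the cover; positive swings its free end to the gearbox's -y side, negative to +y; stops at +-1.9. Friction (0.06 N m) holds it anywhere. 18 mm wide, it reaches 98 mm from the post axis, 41.5 to 47.5 mm out from the sealing face, just above the cover's knob.
- strap_knob (a point): Centre of the red handle knob (18 mm diameter, 22 mm long, axis along the gearbox's z) on the strap's free end, 88 mm from the post axis, 62.5 mm out from the sealing face; push it sideways.
- cover_knob (a point): Centre of the head of the black pull knob on the loose end cover: a round head, 24 mm diameter and 10 mm thick along the cover's z, on a 14 mm stem in the middle of the plate's outer side. The head spans 20 to 30 mm above the plate's outer side; this point lies 33 mm above the sealing face. Pinched at the head the cover may pivot a little. Axes as cover.
- cover: Loose end cover, about 0.2 kg: a square plate 84 x 84 x 8 mm, sides along its x and y. Origin: centre of its inner (sealing) face; z points out through the plate to the knob. A round spigot, 57 mm diameter and 6 mm long, stands on the inner face and sits with 2 mm play each way in the gearbox's bore. At the start it lies on the gearbox's face, axes nearly the gearbox's.
- stand: Blue sheet-metal rest, 150 mm wide. Origin: bench level, middle of the foot of its fence; x to its back, y left, z up. The flat fence faces -x and rises 100 mm along its slope, leaning back 12 deg; a toe strip along its foot (8 mm high, front at x -6.5 mm) stops the cover's foot. The cover set down slanting (foot on bench, top on fence) stays by friction and stands up as its foot is pushed in.
- oil_bottle: Bystander: oil dropper bottle with red spout, 41 mm diameter, 130 mm tall. Origin: centre of its underside.
- vial: Bystander: white sample vial with blue cap, 27 mm diameter, 52 mm tall. Origin: centre of its underside.
- bearing: Bystander: ball bearing lying flat, 52 mm diameter, 15 mm high. Origin: centre of its underside.
- screwdriver: Bystander: screwdriver with orange handle, lying, 200 mm long along its y, 30 mm high. Origin: centre of its underside.
- brush: Bystander: flat brush with wooden handle, 181 mm long along its y, 12 mm high. Origin: centre of its underside.
- bushing: Bystander: bronze bushing, 36 mm diameter, 30 mm high. Origin: centre of its underside.
- sample: Bystander: steel sample cylinder, 30 mm diameter, 26 mm high. Origin: centre of its underside.

How it is judged (in metres and radians):
On the way, in this order (a step that is already met when the one before it is completed fails the run):
1. the strap is swung clear (at least 69 degrees to either side) with the cover still on the gearbox ((value of joint strap above 1.2 rad or value of joint strap below -1.2 rad) and z of cover_knob in the frame of gearbox below 0.042 m), for 0.1 s.
2. the cover is lifted off the gearbox (its knob at least 70 mm out from the sealing face) (z of cover_knob in the frame of gearbox above 0.07 m), for 0.1 s.
At the end, for the whole second after the job is handed in: Strap still 69 deg or more to either side; cover at rest on its edge on the bench against the blue rest's fence, 69 to 86 deg from lying flat, knob outward, its centre within 40 mm of the fence's middle sideways, 35 to 48 mm high and within 15 mm of the fence's foot line; released ((value of joint strap above 1.2 rad or value of joint strap below -1.2 rad) and angle between cover's own z axis and vertical between 1.2 and 1.5 rad and x of cover in the frame of stand between -0.015 and 0.015 m and y of cover in the frame of stand between -0.04 and 0.04 m and height (world z) of cover between 0.035 and 0.048 m and linear speed of cover below 0.02 m/s); the robot touches nothing.
It fails at once if a bystander is shifted or lifted by more than 30 mm, or knocked over (distance of any of oil_bottle, vial, bearing, screwdriver, brush, bushing, sample from where it was at the start of the episode above 0.03 m or angle between any of oil_bottle, vial's own z axis and vertical above 0.5 rad).
It fails at once if the cover lies on the bench on its sealing face (angle between cover's own z axis and vertical below 0.35 rad and height (world z) of cover below 0.025 m).
It also fails if it takes over 64 s, if anything falls off the work surface, if the arm or the gripper's body presses on something with over 40 N, if the wrist force passes 120 N, or if a joint passes its speed limit or range.

## Working session

There is one attempt and no reset: what is moved stays moved. The work goes in short steps, Python scripts to look and compute and a tool call to move; the robot and the scene stay as the last step left them, time stands still between calls to the robot, and variables do not carry over. Pictures are saved under pics/ and viewed, and the job is handed in when it is done.

Besides the shell and the picture viewer there is one more tool, called after "Request:" by a JSON object that holds its "method" and its "body". drive_tool: Moves the arm, as the interface text tells. Its arguments: {"type":"object","properties":{"rows":{"type":"array"}},"required":["rows"]}

```bash
ls; mkdir -p pics; python3 - <<'E'
from rig import bot, vision, order
import cv2, numpy as np
o=bot.get_obs(); print(o)
for n in ("side","top","wrist"):
    c=vision.calibration(n); print(n,c)
    cv2.imwrite(f"pics/{n}0.png",vision.snapshot(n)[:,:,::-1])
E
```

```text
pics
{'time': 0.0, 'q': array([-1.15802665e+00,  2.38787306e-01, -1.42584958e-02,  1.31914644e+00,
       -1.09434029e-05,  1.57080649e+00]), 'qd': array([ 0.00065224,  0.00194924, -0.00171679, -0.00279028,  0.00193372,
       -0.002306  ]), 'tau': array([ 1.59135365e-03, -5.38778400e+01,  3.46436369e+01,  1.87599531e-02,
        1.15405423e-04, -2.93801463e-05]), 'position': array([ 210.44151225, -480.54736835,  230.67251805]), 'tool_rot': array([-6.82022922e-04,  9.78778940e-01,  2.04917785e-01, -1.48386331e-04]), 'force': array([-0.01441173,  0.54437198, -0.20220333]), 'moment': array([-0.00857881,  0.03746257,  0.05593002]), 'grip_width': 0.9986613966416619}
side {'fx': 488.17113326163235, 'fy': 488.17113326163235, 'cx': 322.81758704623684, 'cy': 238.72325666257882, 'R': array([[-0.92434025, -0.38150977,  0.00673806],
       [-0.23870533,  0.56438984, -0.79024292],
       [ 0.2976825 , -0.73206175, -0.61275666]]), 't': array([497.77292214, 184.61655611, 894.17474327])}
top {'fx': 606.7152325388881, 'fy': 606.7152325388881, 'cx': 322.80019873577925, 'cy': 240.43662113024425, 'R': array([[ 0.02407404, -0.99970449, -0.00337249],
       [-0.99388686, -0.02357008, -0.10785804],
       [ 0.10774668,  0.00594845, -0.99416059]]), 't': array([  52.11632361,  552.80985713, 1496.70136284])}
wrist {'fx': 371.64829954431775, 'fy': 371.64829954431775, 'cx': 314.76365827381653, 'cy': 248.27202067306337, 'R': array([[ 0.40066903, -0.91622161, -0.00151133],
       [-0.88456716, -0.38725515,  0.25995074],
       [-0.23875776, -0.10281734, -0.9656207 ]]), 't': array([-523.71733774,  -34.40402592,  378.19556479])}
```

View pics/side0.png

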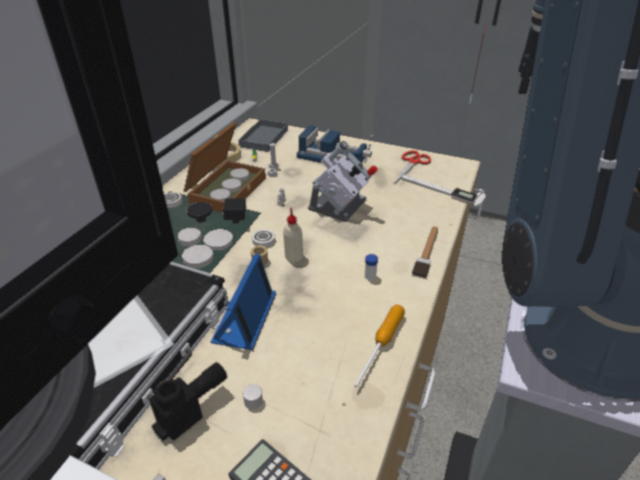

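View pics/top0.png

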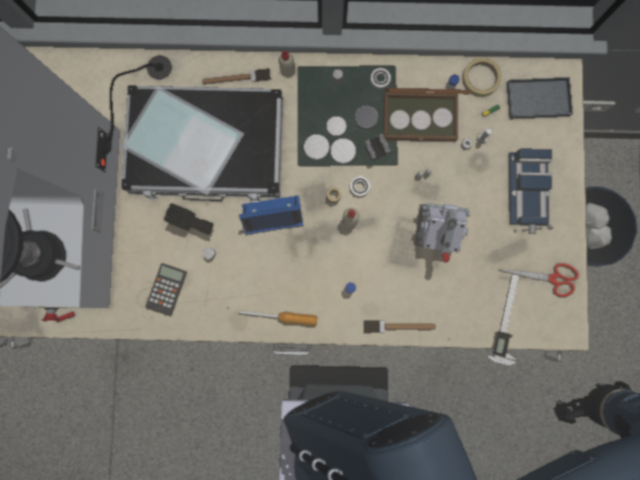

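View pics/wrist0.png

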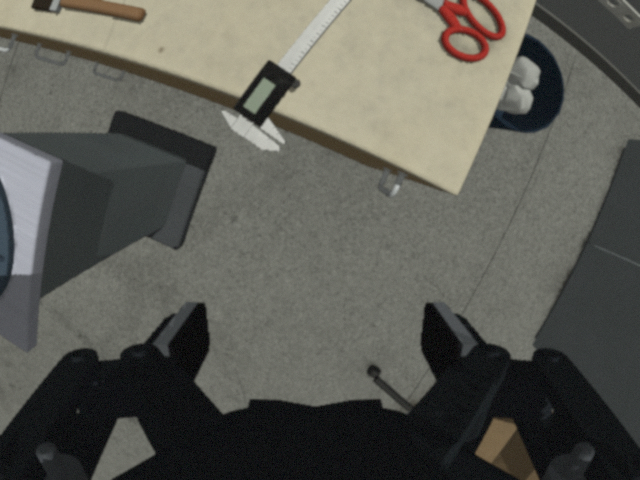

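```bash
cat > h.py <<'E'
from rig import bot, vision, order
import cv2, numpy as np
C={n:vision.calibration(n) for n in ("side","top")}
def ray(n,u,v):
    c=C[n]; d=c["R"].T@np.array([(u-c["cx"])/c["fx"],(v-c["cy"])/c["fy"],1]); o=-c["R"].T@c["t"]; return o,d/np.linalg.norm(d)
def onz(n,u,v,z):
    o,d=ray(n,u,v); return o+d*(z-o[2])/d[2]
def tri(us,ut):
    o1,d1=ray("side",*us); o2,d2=ray("top",*ut)
    A=np.c_[d1,-d2]; s=np.linalg.lstsq(A,o2-o1,rcond=None)[0]
    p,q=o1+d1*s[0],o2+d2*s[1]; return (p+q)/2,np.linalg.norm(p-q)
def proj(n,X):
    c=C[n]; p=c["R"]@np.asarray(X,float)+c["t"]; return np.array([c["cx"]+c["fx"]*p[0]/p[2],c["cy"]+c["fy"]*p[1]/p[2]])
def crop(n,img,x0,y0,x1,y1,k,name):
    c=cv2.resize(img[y0:y1,x0:x1],None,fx=k,fy=k,interpolation=cv2.INTER_CUBIC); cv2.imwrite("pics/"+name,c)
E
python3 - <<'E'
import cv2
from h import crop
s=cv2.imread("pics/side0.png");t=cv2.imread("pics/top0.png")
crop(0,s,290,130,400,230,7,"s_gb.png");crop(0,s,200,245,300,355,5,"s_st.png")
crop(0,t,405,190,485,270,7,"t_gb.png");crop(0,t,230,185,315,245,8,"t_st.png")
E
```

```text
(no output)
```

View pics/s_gb.png

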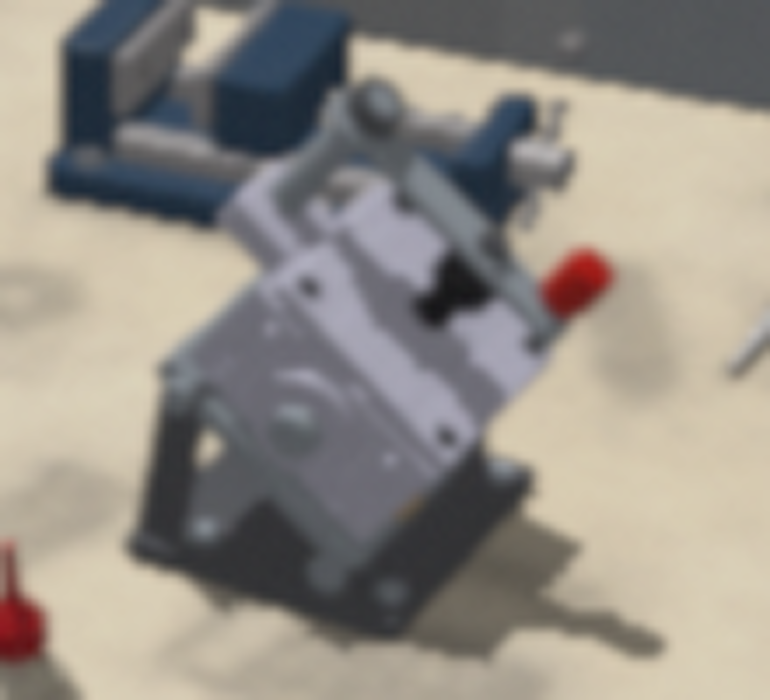

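View pics/t_gb.png

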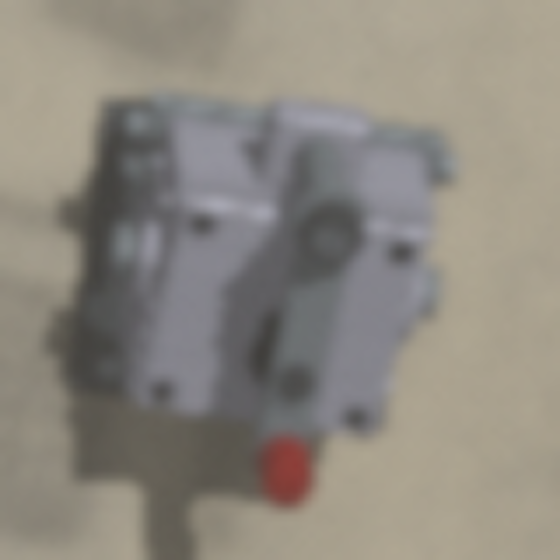

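View pics/s_st.png

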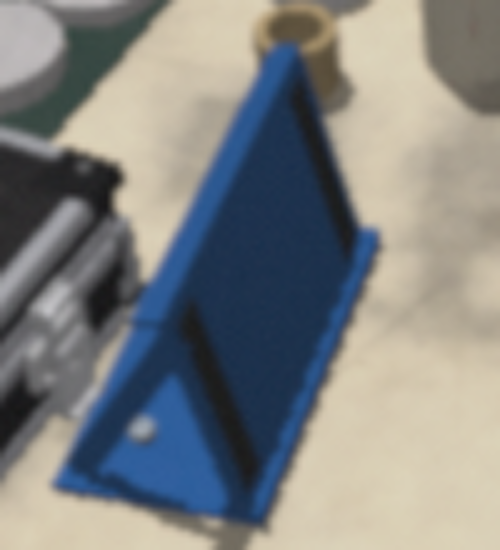

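View pics/t_st.png

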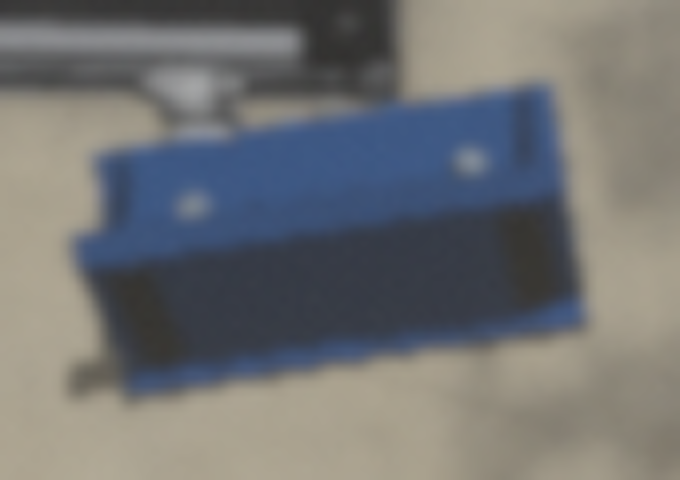

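```bash
cat > m.py <<'E'
from h import *
def ct(x,y): return (405+x/7-.5+.07,190+y/7-.43)
def cs(x,y): return (290+x/7-.43,130+y/7-.43)
print("red",tri(cs(577,282),ct(287,470)))
print("nut",tri(cs(378,100),ct(330,235)))
print("side dots L hi/lo -> ",tri(cs(309,287),ct(203,223)),tri(cs(446,437),ct(160,388)))
print("cov", [onz("top",*ct(*p),z) for p,z in (((203,223),119),((160,388),75),((357,416),75),((403,250),119))])
print("toe L",onz("top",*(245.2,234.6),4),onz("side",252.6,349.6,2))
print("toe R",onz("top",302.5,225.2,4),onz("side",274.6,291.6,4))
print("fence top", onz("top",230+75/8,185+240/8,98),onz("top",230+558/8,185+195/8,98), onz("side",200+287/5,245+47/5,98))
for n in C: print(n,-C[n]["R"].T@C[n]["t"])
E
python3 m.py
```

```text
red (array([ 509.22167705, -225.44672855,  121.69940029]), np.float64(1.123926344010958))
nut (array([ 582.62704812, -229.32399968,  171.80727237]), np.float64(0.34571620670510267))
side dots L hi/lo ->  (array([ 593.68217374, -197.91195436,  115.28856119]), np.float64(0.5379928975410124)) (array([ 540.88685111, -190.72441221,   73.38845797]), np.float64(1.39538372292773))
cov [array([ 593.40388582, -197.17462353,  119.        ]), array([ 541.39145599, -190.26897855,   75.        ]), array([ 533.22243157, -258.82416519,   75.        ]), array([ 585.76227835, -264.96403921,  119.        ])]
toe L [564.55154475 264.67629892   4.        ] [564.70666234 263.81038492   2.        ]
toe R [592.31390209 118.50154127   4.        ] [594.5968704 118.4399002   4.       ]
fence top [601.0471539  267.86291328  98.        ] [618.21873939 122.42426937  98.        ] [621.71069775 125.80840271  98.        ]
side [238.00032601 740.3006517  690.44943061]
top [ 386.91120728   56.22764669 1547.76225186]
```

```bash
cat >> h.py <<'E'
def frame(yawdeg):
    a=np.radians(yawdeg); return np.array([[np.cos(a),np.sin(a),0],[np.sin(a),-np.cos(a),0],[0,0,-1]]).T # columns tool x,y,z
GO=np.array([569.,-228.3,90.]);GY=-7.0
def gb(p):
    a=np.radians(GY);t=np.radians(38);h=np.array([np.cos(a),np.sin(a),0]);k=np.array([0,0,1.])
    X=np.cos(t)*h+np.sin(t)*k;Z=-np.sin(t)*h+np.cos(t)*k;Y=np.array([-np.sin(a),np.cos(a),0])
    return GO+p[0]*X+p[1]*Y+p[2]*Z
E
python3 - <<'E'
from h import *
np.set_printoptions(suppress=True,precision=1)
for p in ([0,0,33],[60,0,58],[-28,0,62.5]): print(p,gb(p),proj("side",gb(p)),proj("top",gb(p)))
red=np.array([509,-225,122.])
P0=np.array([210.6,-480.9,231.3])
R=frame(-7)
print("approach",R.T@(red+[0,0,60]-P0))
# arc
prev=None;pos=None;yaw=-7
for f in np.arange(0.05,1.71,0.11):
    k=gb([60-88*np.cos(f),-88*np.sin(f),62.5])
    y=-7+np.degrees(np.arctan2(.788*np.sin(f),np.cos(f)))
    if pos is not None:
        print("%.2f"%f,k,frame(yaw).T@(k-pos),"turn %.3f"%(-np.radians(y-yaw)))
    pos=k;yaw=y
E
```

```text
[0, 0, 33] [ 548.8 -225.8  116. ] [355.6 168.6] [445.3 240.5]
[60, 0, 58] [ 580.5 -229.7  172.6] [344.4 143.6] [452.  224.1]
[-28, 0, 62.5] [ 508.9 -220.9  122. ] [371.3 170.6] [443.7 257. ]
approach [ 265.  -290.4   49.3]
0.16 [ 508.1 -234.9  122.7] [ 0.4  9.6 -0.6] turn -0.087
0.27 [ 508.5 -244.5  124. ] [ 0.4  9.6 -1.3] turn -0.088
0.38 [ 509.8 -253.9  125.9] [ 0.4  9.5 -1.9] turn -0.090
0.49 [ 512.  -263.   128.4] [ 0.4  9.3 -2.5] turn -0.093
0.60 [ 514.9 -271.7  131.5] [ 0.4  9.2 -3.1] turn -0.097
0.71 [ 518.5 -279.9  135.1] [ 0.4  9.  -3.6] turn -0.101
0.82 [ 522.9 -287.5  139.2] [ 0.5  8.7 -4.1] turn -0.106
0.93 [ 528.  -294.3  143.8] [ 0.5  8.5 -4.6] turn -0.112
1.04 [ 533.6 -300.4  148.8] [ 0.5  8.3 -5. ] turn -0.118
1.15 [ 539.8 -305.6  154.1] [ 0.5  8.1 -5.3] turn -0.124
1.26 [ 546.5 -309.9  159.6] [ 0.5  7.9 -5.6] turn -0.129
1.37 [ 553.5 -313.3  165.4] [ 0.5  7.8 -5.8] turn -0.134
1.48 [ 560.8 -315.6  171.3] [ 0.5  7.7 -5.9] turn -0.138
1.59 [ 568.3 -316.9  177.2] [ 0.5  7.6 -6. ] turn -0.139
1.70 [ 576.  -317.1  183.2] [ 0.5  7.6 -5.9] turn -0.139
```

Request:
{"method": "drive_tool", "body": {"rows": [0,0,0,0.134,0.6,0,0,0,0.134,0.6,0,0,0,0.133,0.6,0,0,0,0.133,0.6]}}

```text
time: 0.55
position: [210.5, -480.7, 231.0]
tool_rot: [-0.0, 0.998, -0.063, -0.0]
force: [-0.3, -0.8, -0.4]
grip_width: 0.605
```

Request:
{"method": "drive_tool", "body": {"rows": [26.5,-29,4.9,0,0.6,26.5,-29,4.9,0,0.6,26.5,-29,4.9,0,0.6,26.5,-29,4.9,0,0.6,26.5,-29,4.9,0,0.6,26.5,-29,4.9,0,0.6,26.5,-29,4.9,0,0.6,26.5,-29,4.9,0,0.6,26.5,-29,4.9,0,0.6,26.5,-29,4.9,0,0.6]}}

```text
time: 1.55
position: [509.7, -223.7, 181.9]
tool_rot: [-0.0, 0.998, -0.061, -0.0]
force: [-0.0, -0.7, 0.3]
grip_width: 0.601
```

```bash
python3 - <<'E'
from h import *
o=bot.get_obs(); print(o["time"],o["position"],o["tool_rot"],o["q"],o["grip_width"])
print(vision.calibration("wrist"))
cv2.imwrite("pics/w1.png",vision.snapshot("wrist")[:,:,::-1])
E
```

```text
1.55 [ 509.7207604  -223.71166739  181.91065512] [-6.15575641e-05  9.98166114e-01 -6.05341252e-02 -1.56879125e-04] [-4.13580951e-01  3.12570727e-01 -3.71210080e-02  1.22144157e+00
  7.04978539e-06  2.84915402e+00] 0.6010902690849979
{'fx': 371.64829954431775, 'fy': 371.64829954431775, 'cx': 314.76365827381653, 'cy': 248.27202067306337, 'R': array([[-1.21365691e-01, -9.92607839e-01, -2.14896341e-04],
       [-9.58378057e-01,  1.17124062e-01,  2.60371761e-01],
       [-2.58421881e-01,  3.18061507e-02, -9.65508415e-01]]), 't': array([-160.07905076,  492.67117298,  468.97827602])}
```

View pics/w1.png

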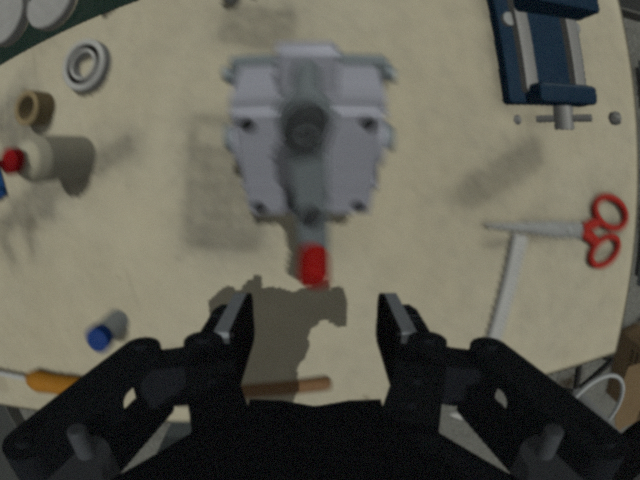

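```bash
cat >> h.py <<'E'
def wray(c,u,v):
    x,y=(u-c["cx"])/c["fx"],(v-c["cy"])/c["fy"]; r=np.hypot(x,y)
    d=np.array([x/r*np.sin(r),y/r*np.sin(r),np.cos(r)]) if r>1e-9 else np.array([0,0,1.])
    return -c["R"].T@c["t"], c["R"].T@d
def wonz(c,u,v,z):
    o,d=wray(c,u,v); return o+d*(z-o[2])/d[2]
E
python3 - <<'E'
from h import *
np.set_printoptions(suppress=True,precision=1)
c=vision.calibration("wrist")
o,_=wray(c,0,0);print("cam",o)
for u,v,z in((313,267,122),(304,124,172.6),(248,124,117),(370,125,117),(258,210,75),(359,207,75)): print(u,v,wonz(c,u,v,z))
E
```

```text
cam [ 577.4 -228.5  323.5]
313 267 [ 512.9 -219.3  122. ]
304 124 [ 588.8 -225.2  172.6]
248 124 [ 597.4 -193.2  117. ]
370 125 [ 588.6 -260.   117. ]
258 210 [ 542.6 -184.8   75. ]
359 207 [ 536.5 -253.2   75. ]
```

Request:
{"method": "drive_tool", "body": {"rows": [0,0,25,0,0.6,0,0,22,0,0.6,0,0,15,0,0.6,0,0,5,0,0.45,0,0,0,0,0.33,0,0,0,0,0.33]}}

```text
time: 2.2
position: [509.0, -225.2, 116.0]
tool_rot: [0.0, 0.998, -0.061, 0.0]
force: [-0.0, -0.5, 0.8]
grip_width: 0.328
```

```bash
python3 - <<'E'
from h import *
cv2.imwrite("pics/w2.png",vision.snapshot("wrist")[:,:,::-1])
E
```

```text
(no output)
```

View pics/w2.png

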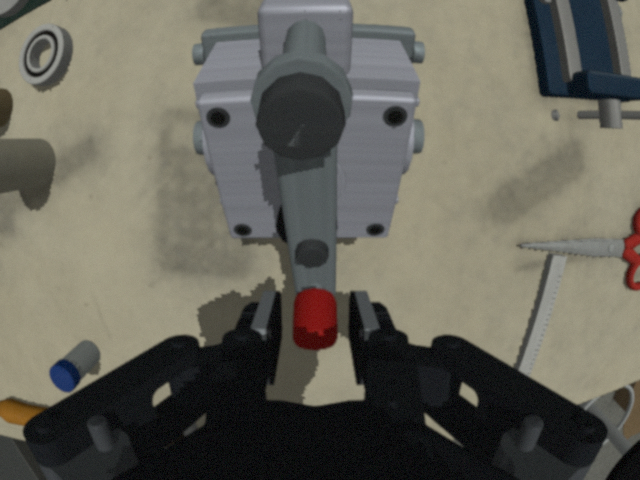

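Knob (315,318) sits between the pads. Now the arc.

Request:
{"method": "drive_tool", "body": {"rows": [0.4,9.6,-0.6,-0.087,0.33,0.4,9.6,-1.3,-0.088,0.33,0.4,9.5,-1.9,-0.09,0.33,0.4,9.3,-2.5,-0.093,0.33,0.4,9.2,-3.1,-0.097,0.33]}}

```text
time: 2.75
position: [513.5, -272.1, 125.6]
tool_rot: [0.0, 0.986, 0.168, 0.001]
force: [0.5, 0.6, -0.2]
grip_width: 0.333
```

Request:
{"method": "drive_tool", "body": {"rows": [0.4,9,-3.6,-0.101,0.33,0.5,8.7,-4.1,-0.106,0.33,0.5,8.5,-4.6,-0.112,0.33,0.5,8.3,-5,-0.118,0.33,0.5,8.1,-5.3,-0.124,0.33]}}

```text
time: 3.25
position: [537.2, -306.9, 148.3]
tool_rot: [0.0, 0.901, 0.435, 0.0]
force: [-0.2, 1.0, 0.1]
grip_width: 0.327
```

Request:
{"method": "drive_tool", "body": {"rows": [0.5,7.9,-5.6,-0.129,0.33,0.5,7.8,-5.8,-0.134,0.33,0.5,7.7,-5.9,-0.138,0.33,0.5,7.6,-6,-0.139,0.33,0.5,7.6,-5.9,-0.139,0.33,0,0,0,0,0.33]}}

```text
time: 3.85
position: [573.7, -319.8, 177.9]
tool_rot: [0.001, 0.705, 0.709, 0.0]
force: [0.0, -0.0, -0.0]
grip_width: 0.329
```

```bash
python3 - <<'E'
from h import *
cv2.imwrite("pics/w3.png",vision.snapshot("wrist")[:,:,::-1])
E
```

```text
(no output)
```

View pics/w3.png

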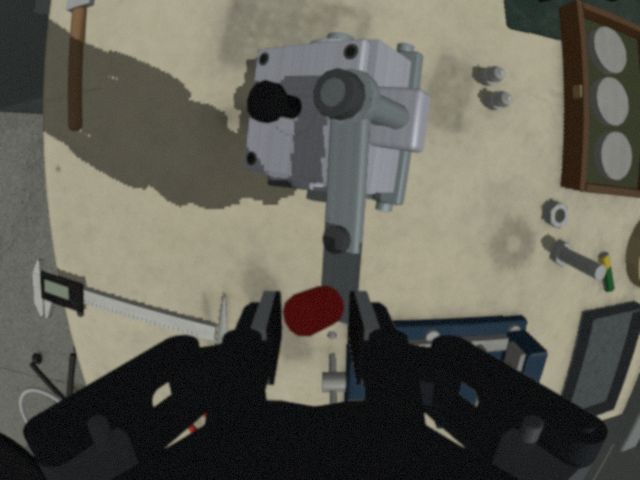

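Request:
{"method": "drive_tool", "body": {"rows": [0,0,-5,0,0.5,0,0,-25,0,0.6,0,0,-30,0,0.7]}}

```text
time: 4.2
position: [571.6, -319.1, 236.4]
tool_rot: [-0.001, 0.707, 0.707, -0.0]
force: [0.7, 0.1, 0.4]
grip_width: 0.701
```

Request:
{"method": "drive_tool", "body": {"rows": [0,0,0,-0.144,0.7,0,0,0,-0.144,0.7,0,0,0,-0.144,0.7,0,0,0,-0.144,0.7,0,0,0,-0.144,0.7,0,0,0,-0.144,0.7,0,0,0,-0.144,0.7,0,0,0,-0.144,0.7,0,0,0,-0.144,0.7,0,0,0,-0.144,0.7]}}

```text
time: 5.2
position: [572.2, -319.5, 236.8]
tool_rot: [0.0, 0.063, 0.998, -0.0]
force: [-0.4, -0.4, -0.1]
grip_width: 0.703
```

```bash
python3 - <<'E'
from h import *
np.set_printoptions(suppress=True,precision=3)
o=bot.get_obs();print(o["position"],o["tool_rot"],o["q"])
print(frame(173).T@(np.array([549,-225,200])-o["position"]))
E
```

```text
[ 572.167 -319.47   236.83 ] [ 0.     0.063  0.998 -0.   ] [-0.509  0.47   0.348  1.449 -0.    -0.384]
[34.508 90.942 36.83 ]
```

Request:
{"method": "drive_tool", "body": {"rows": [11,30,7,0,0.7,12,31,7,0,0.7,11,30,7,0,0.7,0,0,0,0,0.7]}}

```text
time: 5.6
position: [548.8, -221.7, 215.4]
tool_rot: [-0.001, 0.064, 0.998, 0.001]
force: [-0.1, 0.4, 0.2]
grip_width: 0.698
```

```bash
python3 - <<'E'
from h import *
print(bot.get_obs()["position"])
cal=vision.calibration("wrist");np.save("cal4.npy",cal,allow_pickle=True)
cv2.imwrite("pics/w4.png",vision.snapshot("wrist")[:,:,::-1])
s=vision.snapshot("side")[:,:,::-1];cv2.imwrite("pics/side4.png",s)
crop(0,s,290,130,400,230,6,"s4.png")
E
```

```text
[ 548.75117296 -221.68926355  215.41472948]
```

View pics/w4.png

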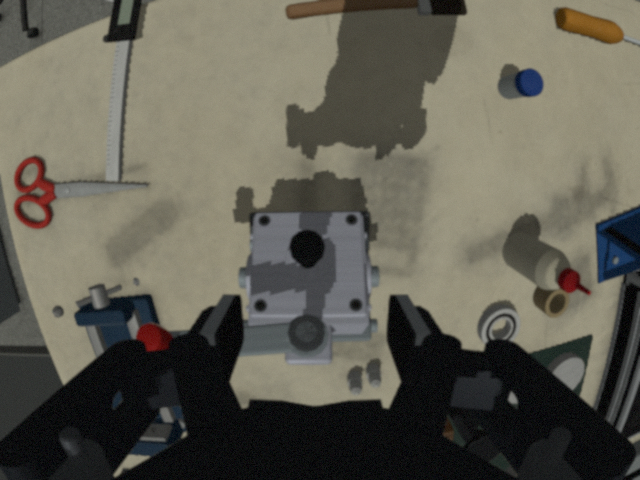

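View pics/s4.png

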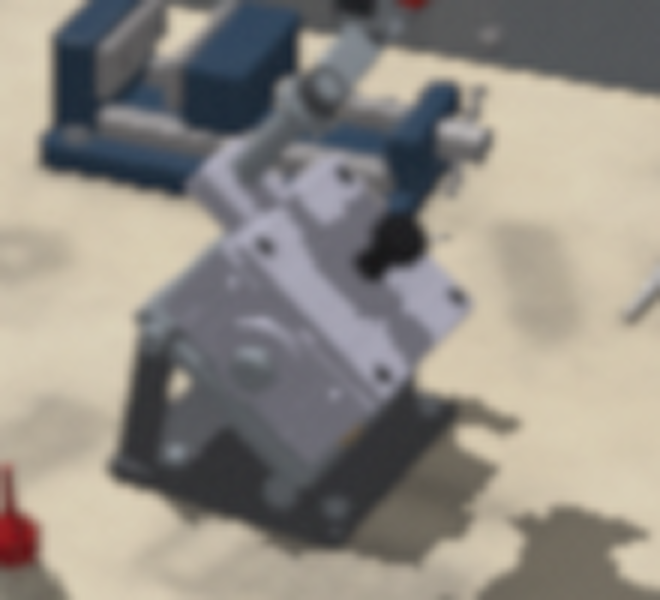

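```bash
python3 - <<'E'
from h import *
np.set_printoptions(suppress=True,precision=1)
c=np.load("cal4.npy",allow_pickle=True).item()
o2,d2=wray(c,307,249);o1,d1=ray("side",356.2,169.6)
s=np.linalg.lstsq(np.c_[d1,-d2],o2-o1,rcond=None)[0];print(o1+d1*s[0],o2+d2*s[1],"cam",o2)
print(wonz(c,307,249,116), [wonz(c,*p) for p in((264,220,74),(350,219,74),(260,304,118),(355,304,118),(306,333,172))])
E
```

```text
[ 547.6 -226.8  113. ] [ 547.7 -226.8  113. ] cam [ 483.  -213.4  358.1]
[ 546.9 -226.6  116. ] [array([ 530.4, -259.1,   74. ]), array([ 538.3, -192.5,   74. ]), array([ 582. , -264.9,  118. ]), array([ 590.5, -198.4,  118. ]), array([ 580.5, -230.7,  172. ])]
```

Request:
{"method": "drive_tool", "body": {"rows": [4.7,-5,25,0,0.6,0,0,30,0,0.55,0,0,25,0,0.55,0,0,0,0,0.55]}}

```text
time: 6.1
position: [543.5, -229.7, 132.6]
tool_rot: [-0.002, 0.065, 0.998, 0.001]
force: [-0.4, 0.1, -0.1]
grip_width: 0.554
```

```bash
python3 - <<'E'
from h import *
np.set_printoptions(suppress=True,precision=2)
print(bot.get_obs()["position"])
cv2.imwrite("pics/w5.png",vision.snapshot("wrist")[:,:,::-1])
E
```

```text
[ 543.54 -229.65  132.64]
```

View pics/w5.png

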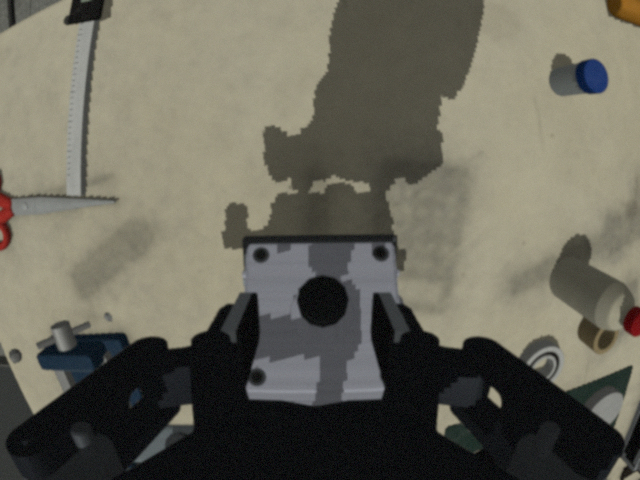

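Request:
{"method": "drive_tool", "body": {"rows": [0,3,0,0,0.55,0,0,12,0,0.55,0,0,11,0,0.55,0,0,1,0,0.5]}}

```text
time: 6.55
position: [544.8, -225.9, 110.0]
tool_rot: [-0.001, 0.064, 0.998, 0.0]
force: [-0.8, 0.0, -1.1]
grip_width: 0.503
```

Request:
{"method": "drive_tool", "body": {"rows": [0,0,0,0,0.35,0,0,0,0,0.15,0,0,0,0,0,0,0,0,0,0,0,0,0,0,0]}}

```text
time: 7.05
position: [545.6, -226.3, 111.8]
tool_rot: [0.0, 0.064, 0.998, -0.0]
force: [-1.7, 1.0, 3.8]
grip_width: 0.238
```

```bash
python3 - <<'E'
from h import *
cv2.imwrite("pics/w6.png",vision.snapshot("wrist")[:,:,::-1])
E
```

```text
(no output)
```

View pics/w6.png

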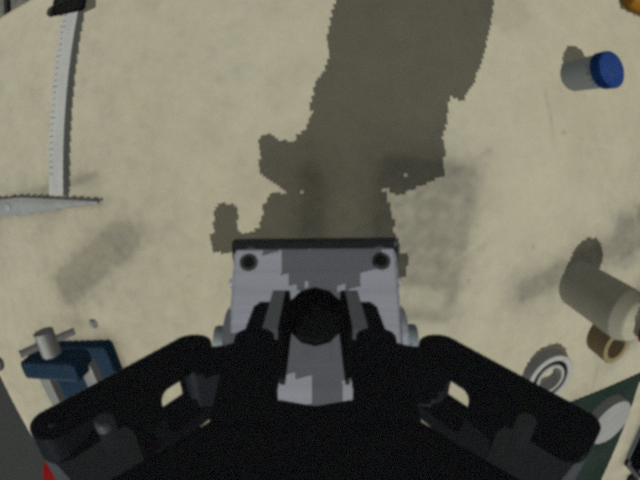

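Request:
{"method": "drive_tool", "body": {"rows": [0,0,0,0,0.3,0,0,0,0,0.45,0,0,0,0,0.45,0,0,0,0,0.45]}}

```text
time: 7.5
position: [545.6, -226.2, 111.4]
tool_rot: [-0.0, 0.064, 0.998, 0.0]
force: [-0.7, -0.5, 0.5]
grip_width: 0.447
```

```bash
python3 - <<'E'
from h import *
np.set_printoptions(suppress=True,precision=2)
c=vision.calibration("wrist");print(bot.get_obs()["position"],bot.get_obs()["force"])
cv2.imwrite("pics/w7.png",vision.snapshot("wrist")[:,:,::-1])
s=vision.snapshot("side")[:,:,::-1];crop(0,s,310,110,400,210,6,"s7.png")
E
```

```text
[ 545.62 -226.21  111.4 ] [-0.66 -0.47  0.47]
```

View pics/w7.png

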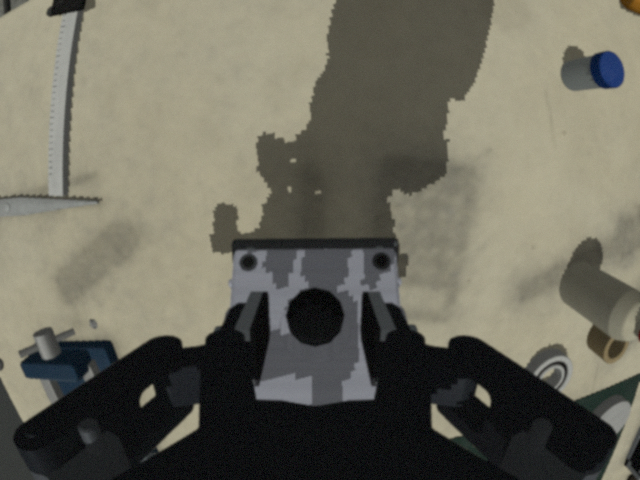

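View pics/s7.png

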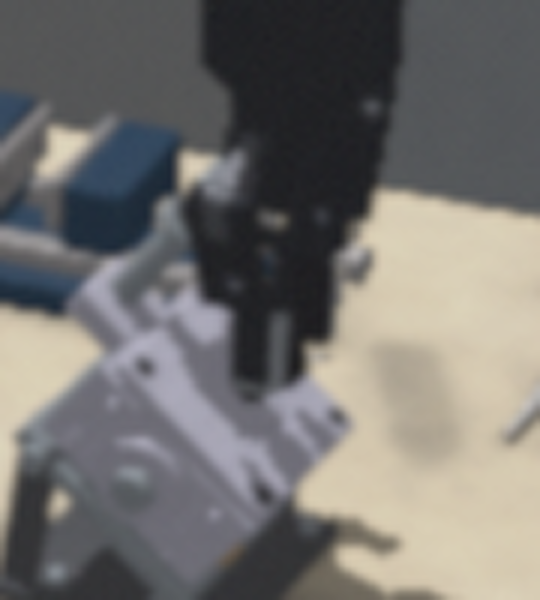

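Request:
{"method": "drive_tool", "body": {"rows": [1,0,3,0,0.45,0,0,2,0,0.45,0,0,0,0,0.45,0,0,0,0,0.45]}}

```text
time: 8.0
position: [544.5, -226.1, 106.4]
tool_rot: [-0.0, 0.064, 0.998, 0.0]
force: [0.1, -0.6, -0.3]
grip_width: 0.451
```

Request:
{"method": "drive_tool", "body": {"rows": [0,0,0,0,0.3,0,0,0,0,0.15,0,0,0,0,0,0,0,0,0,0,0,0,0,0,0]}}

```text
time: 8.5
position: [544.6, -226.1, 106.8]
tool_rot: [0.0, 0.064, 0.998, -0.0]
force: [-1.2, 0.6, 6.2]
grip_width: 0.246
```

Request:
{"method": "drive_tool", "body": {"rows": [1.2,0,-1.6,0,0,2.5,0,-3.2,0,0,3.1,0,-3.9,0,0,3.1,0,-3.9,0,0,3.1,0,-3.9,0,0,3.1,0,-3.9,0,0,0,0,0,0,0]}}

```text
time: 9.2
position: [528.4, -224.1, 127.7]
tool_rot: [0.0, 0.064, 0.998, -0.0]
force: [-0.0, -0.1, -1.3]
grip_width: 0.248
```

```bash
python3 - <<'E'
from h import *
cv2.imwrite("pics/w8.png",vision.snapshot("wrist")[:,:,::-1])
s=vision.snapshot("side")[:,:,::-1];crop(0,s,310,110,400,210,6,"s8.png")
E
```

```text
(no output)
```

View pics/w8.png

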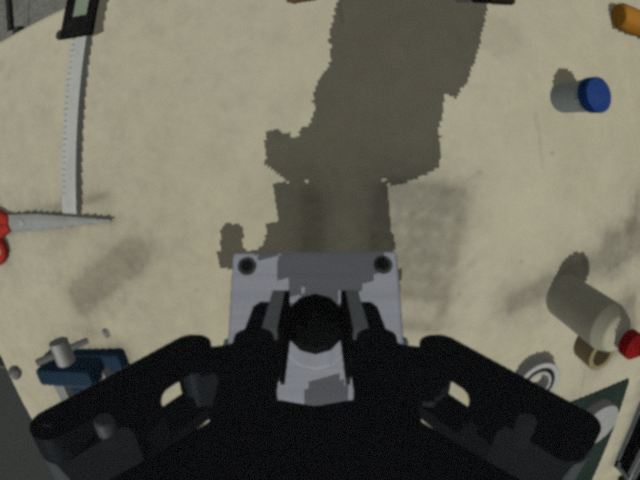

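View pics/s8.png

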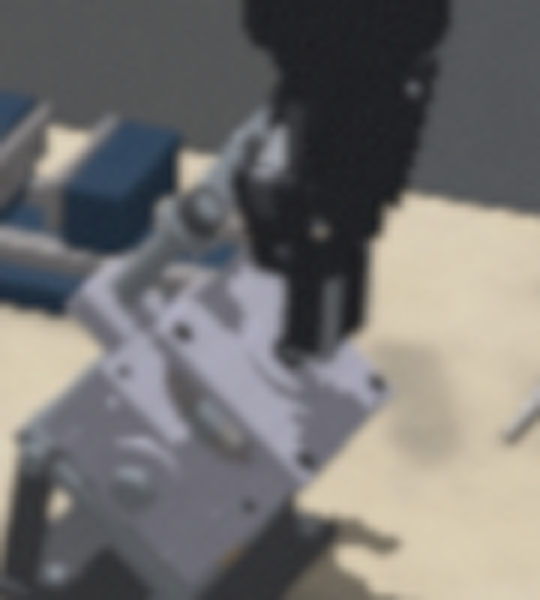

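Request:
{"method": "drive_tool", "body": {"rows": [6,0,-7.9,0,0,9.2,0,-11.8,0,0,9.2,0,-11.8,0,0,6,0,-20,0,0,0,0,-25,0,0,0,0,-25,0,0,0,0,-15,0,0]}}

```text
time: 10.0
position: [498.2, -220.4, 246.7]
tool_rot: [0.001, 0.064, 0.998, -0.001]
force: [0.8, -0.4, -2.4]
grip_width: 0.249
```

```bash
python3 - <<'E'
from h import *
np.set_printoptions(suppress=True,precision=2)
o=bot.get_obs();print(o["position"],o["q"])
s=vision.snapshot("side")[:,:,::-1];cv2.imwrite("pics/s9f.png",s)
t=vision.snapshot("top")[:,:,::-1];cv2.imwrite("pics/t9f.png",t)
a=np.radians(10);X=np.array([np.cos(a),np.sin(a),0])
T=np.array([586,192,0])-80*X; T[2]=220
print(T,frame(173).T@(T-o["position"]))
E
```

```text
[ 498.18 -220.36  246.67] [-0.42  0.27  0.06  1.37  0.   -0.29]
[507.22 178.11 220.  ] [ 39.59 396.6   26.67]
```

View pics/s9f.png

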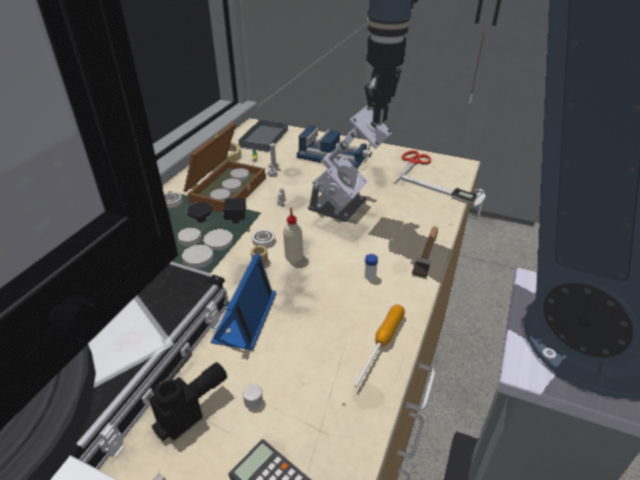

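View pics/t9f.png

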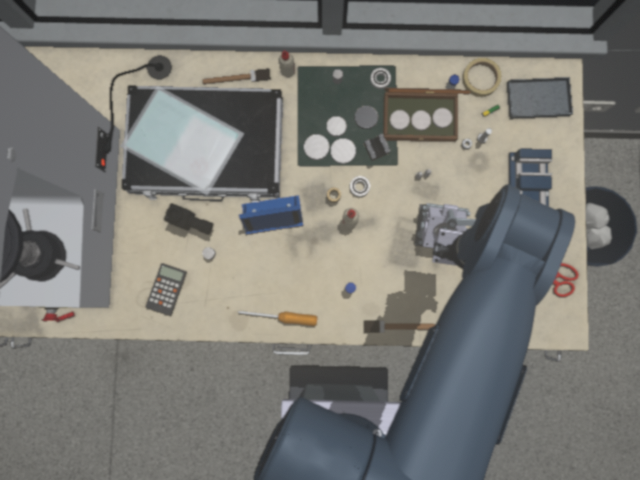

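```bash
python3 - <<'E'
from h import *
np.set_printoptions(suppress=True,precision=2)
t=cv2.imread("pics/t9f.png").astype(int)
B,G,R=t[...,0],t[...,1],t[...,2]
m=((B-R)>8)&(B<170); mm=np.zeros_like(m); mm[190:245,236:308]=m[190:245,236:308]
n,l,st,_=cv2.connectedComponentsWithStats(mm.astype(np.uint8)); k=1+np.argmax(st[1:,4]);mm=l==k;print(st[k])
cnt=max(cv2.findContours(mm.astype(np.uint8),cv2.RETR_EXTERNAL,cv2.CHAIN_APPROX_NONE)[0],key=len)
# lower edge
pts=[]
for u in range(250,299): 
    v=np.where(mm[:,u])[0].max()+0.5; pts.append(onz("top",u,v,4)[:2])
pts=np.array(pts,np.float32); vx,vy,x0,y0=cv2.fitLine(pts,cv2.DIST_HUBER,0,.01,.01).ravel(); 
print("front line",vx,vy,x0,y0,"yaw",np.degrees(np.arctan2(-vx,vy)) if vy>0 else np.degrees(np.arctan2(vx,-vy)))
up=[]
for u in range(250,296):
    v=np.where(mm[:,u])[0].min()-.5; up.append(onz("top",u,v,2)[:2])
up=np.array(up,np.float32); vx,vy,x0,y0=cv2.fitLine(up,cv2.DIST_HUBER,0,.01,.01).ravel(); print("back",vx,vy,x0,y0)
# extents along y
allp=np.array([onz("top",u,v,4)[:2] for v,u in zip(*np.where(mm))])
for yaw in (8,9,10,11):
    a=np.radians(yaw);X=np.array([np.cos(a),np.sin(a)]);Y=np.array([-np.sin(a),np.cos(a)])
    q=pts@X;sel=allp[np.abs(allp@X-np.median(q)-4)<5]
    print(yaw,"front X",q.mean(),q.std(),"Y",(sel@Y).min(),(sel@Y).max(),(up@X).mean(),(up@X).std())
E
```

```text
[ 239  195   64   39 1672]
front line 0.1745486 -0.9846486 579.4422 190.94568 yaw 10.052389
back 0.16670138 -0.98600745 660.6638 198.98694
8 front X 600.3442104459792 1.5775581688888412 Y 35.55303862312716 181.072233151485 681.972549941662 1.4712464066925515
9 front X 602.1512521379246 1.093694701497162 Y 24.9216841353503 170.57730388876016 683.6853073749854 1.16787324668834
10 front X 603.7748727252987 0.8492754809885739 Y 13.903801129861415 160.03041512685144 685.1898076406741 1.13671135310122
11 front X 605.214577637542 1.0317803038422206 Y 3.2158233101377984 149.43477955024557 686.4855924533728 1.3961403313441019
```

Request:
{"method": "drive_tool", "body": {"rows": [4,25,0,0,0,4,39,0,0,0,4,41,0,0,0,4,43,0,0,0,4,43,0,0,0,4,43,0,0,0,4,43,2,0,0,4,41,5,0,0,4,40,10,0,0,4,39,10,0,0]}}

```text
time: 11.1
position: [508.5, 180.2, 215.8]
tool_rot: [-0.0, 0.064, 0.998, 0.0]
force: [0.8, 0.7, -2.5]
grip_width: 0.244
```

Request:
{"method": "drive_tool", "body": {"rows": [0,0,0,-0.1,0,0,0,0,-0.1,0,0,0,0,-0.1,0,0,0,0,0,0]}}

```text
time: 11.5
position: [508.7, 178.5, 215.9]
tool_rot: [-0.0, -0.087, 0.996, -0.0]
force: [-0.1, -0.4, -1.8]
grip_width: 0.247
```

```bash
cat >> h.py <<'E'
SA=np.radians(10.);SO=np.array([585.9,191.7,0]);SX=np.array([np.cos(SA),np.sin(SA),0]);SY=np.array([-np.sin(SA),np.cos(SA),0])
def ins(p): d=np.asarray(p)-SO; return np.array([d@SX,d@SY,d[2]])
E
python3 - <<'E'
from h import *
np.set_printoptions(suppress=True,precision=3)
o=bot.get_obs();print(o["position"],o["tool_rot"],o["q"],ins(o["position"]))
np.save("cal10.npy",vision.calibration("wrist"),allow_pickle=True)
cv2.imwrite("pics/w10.png",vision.snapshot("wrist")[:,:,::-1])
s=vision.snapshot("side")[:,:,::-1];cv2.imwrite("pics/s10f.png",s);crop(0,s,180,150,340,360,3,"s10.png")
E
```

```text
[508.654 178.53  215.904] [-0.    -0.087  0.996 -0.   ] [ 0.337  0.268 -0.012  1.292  0.     0.164] [-78.359   0.444 215.904]
```

View pics/w10.png

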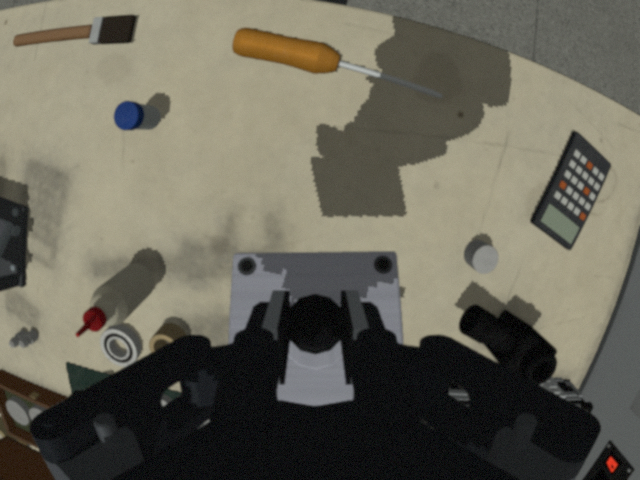

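View pics/s10.png

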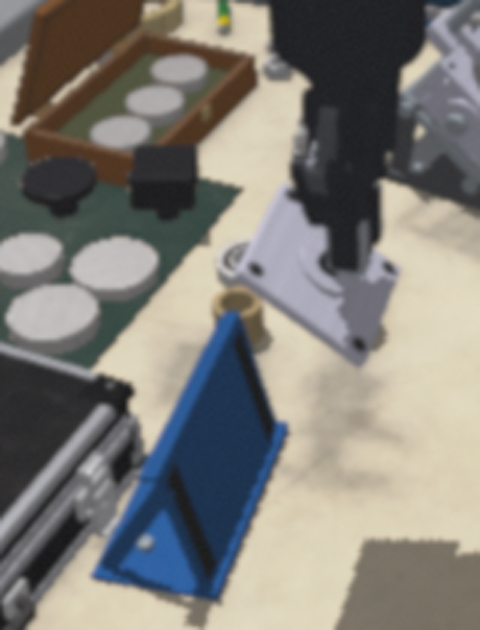

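Request:
{"method": "drive_tool", "body": {"rows": [-7,0,25,0,0,-8,0,40,0,0,-7,0,40,0,0,0,0,30,0,0,0,0,17,0,0,0,0,0,0,0]}}

```text
time: 12.2
position: [529.1, 181.6, 61.8]
tool_rot: [-0.002, -0.085, 0.996, -0.001]
force: [1.2, -0.1, -1.1]
grip_width: 0.247
```

```bash
python3 - <<'E'
from h import *
np.set_printoptions(suppress=True,precision=2)
o=bot.get_obs();print(ins(o["position"]),o["force"])
s=vision.snapshot("side")[:,:,::-1];cv2.imwrite("pics/s11f.png",s);crop(0,s,200,220,320,360,4,"s11.png")
E
```

```text
[-57.69  -0.13  61.84] [ 1.19 -0.13 -1.08]
```

View pics/s11.png

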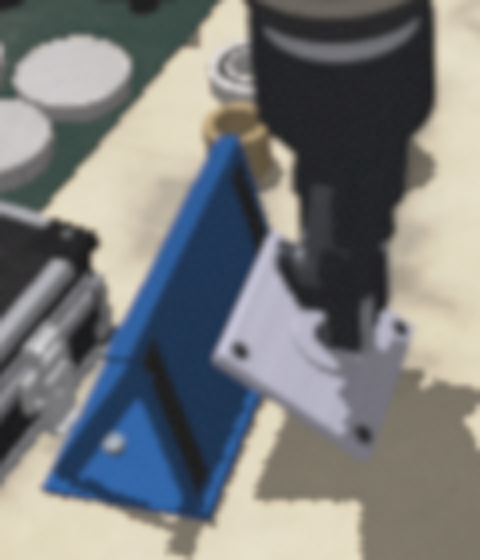

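Request:
{"method": "drive_tool", "body": {"rows": [0,0,6,0,0,0,0,5,0,0,0,0,3,0,0,0,0,0,0,0]}}

```text
time: 12.65
position: [531.0, 182.4, 50.4]
tool_rot: [0.0, -0.086, 0.996, 0.0]
force: [-0.5, -0.0, -2.2]
grip_width: 0.243
```

Request:
{"method": "drive_tool", "body": {"rows": [0,0,1,0,0,0,0,1,0,0,0,0,0,0,0]}}

```text
time: 12.95
position: [531.1, 182.5, 48.4]
tool_rot: [0.0, -0.086, 0.996, 0.0]
force: [0.0, 0.1, -1.7]
grip_width: 0.247
```

Request:
{"method": "drive_tool", "body": {"rows": [-2,0,0,0,0,-2,0,0,0,0,-2,0,0,0,0,0,0,0,0,0]}}

```text
time: 13.35
position: [537.4, 183.6, 48.5]
tool_rot: [0.0, -0.086, 0.996, 0.0]
force: [0.4, -0.0, -2.2]
grip_width: 0.246
```

Request:
{"method": "drive_tool", "body": {"rows": [-1,0,1,0,0,-1,0,1,0,0,0,0,0,0,0]}}

```text
time: 13.65
position: [538.9, 183.8, 46.2]
tool_rot: [-0.0, -0.086, 0.996, 0.0]
force: [-0.4, 0.4, -1.5]
grip_width: 0.246
```

```bash
python3 - <<'E'
from h import *
np.set_printoptions(suppress=True,precision=2)
o=bot.get_obs();print(ins(o["position"]),o["force"])
s=vision.snapshot("side")[:,:,::-1];cv2.imwrite("pics/s12f.png",s);crop(0,s,200,220,320,360,4,"s12.png")
cv2.imwrite("pics/w12.png",vision.snapshot("wrist")[:,:,::-1])
E
```

```text
[-47.61   0.4   46.23] [-0.41  0.4  -1.54]
```

View pics/s12.png

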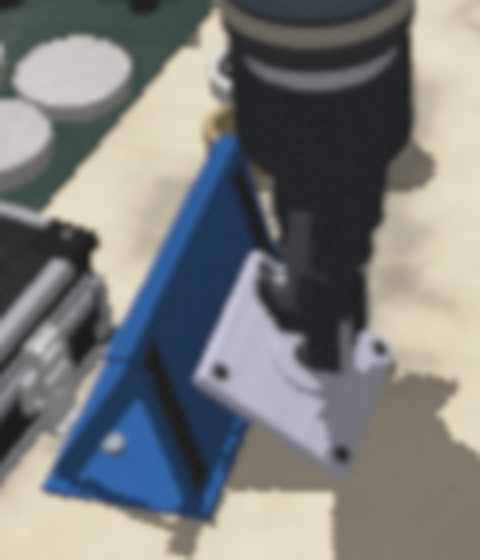

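View pics/w12.png

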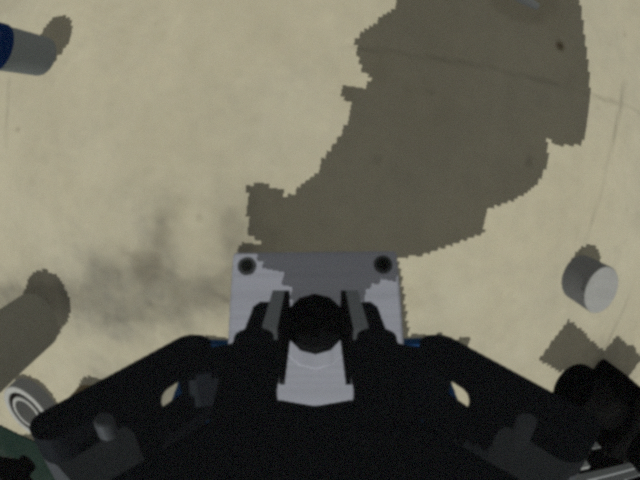

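Request:
{"method": "drive_tool", "body": {"rows": [-1,0,0,0,0,-1,0,0,0,0,0,0,0,0,0]}}

```text
time: 14.05
position: [541.0, 184.2, 46.4]
tool_rot: [0.0, -0.086, 0.996, 0.0]
force: [-0.0, 0.3, -2.0]
grip_width: 0.246
```

Request:
{"method": "drive_tool", "body": {"rows": [-1,0,0,0,0,-1,0,0,0,0,0,0,0,0,0]}}

```text
time: 14.35
position: [541.3, 184.3, 45.9]
tool_rot: [-0.002, -0.086, 0.996, -0.0]
force: [-6.8, -0.3, -1.0]
grip_width: 0.245
```

Request:
{"method": "drive_tool", "body": {"rows": [-1,0,0,0,0,-1,0,0,0,0,0,0,0,0,0]}}

```text
time: 14.65
position: [541.4, 184.3, 45.3]
tool_rot: [-0.003, -0.086, 0.996, -0.0]
force: [-10.8, 0.2, -0.8]
grip_width: 0.248
```

Request:
{"method": "drive_tool", "body": {"rows": [2,0,0,0,0,0,0,1,0,0,0,0,0,0,0]}}

```text
time: 14.95
position: [541.3, 184.3, 44.9]
tool_rot: [-0.001, -0.086, 0.996, -0.0]
force: [-6.6, 0.5, -0.5]
grip_width: 0.25
```

Request:
{"method": "drive_tool", "body": {"rows": [0,0,1,0,0,0,0,0,0,0]}}

```text
time: 15.15
position: [541.4, 184.3, 44.2]
tool_rot: [-0.001, -0.086, 0.996, 0.0]
force: [-6.7, 0.3, 2.6]
grip_width: 0.248
```

Request:
{"method": "drive_tool", "body": {"rows": [0,0,1,0,0,0,0,0,0,0]}}

```text
time: 15.35
position: [541.4, 184.3, 44.0]
tool_rot: [-0.001, -0.086, 0.996, 0.0]
force: [-10.1, -1.1, 9.9]
grip_width: 0.249
```

Request:
{"method": "drive_tool", "body": {"rows": [0,0,-0.8,0,0,0,0,0,0,0.2,0,0,0,0,0.26,0,0,0,0,0.3,0,0,0,0,0.4,0,0,0,0,0.5,0,0,0,0,0.5]}}

```text
time: 16.05
position: [543.3, 184.6, 44.4]
tool_rot: [0.0, -0.086, 0.996, 0.0]
force: [-0.7, -0.4, 0.4]
grip_width: 0.499
```

```bash
python3 - <<'E'
from h import *
np.set_printoptions(suppress=True,precision=2)
o=bot.get_obs();print(ins(o["position"]),o["force"])
s=vision.snapshot("side")[:,:,::-1];cv2.imwrite("pics/s13f.png",s);crop(0,s,200,220,320,360,4,"s13.png")
cv2.imwrite("pics/w13.png",vision.snapshot("wrist")[:,:,::-1])
E
```

```text
[-43.15   0.38  44.43] [-0.7  -0.41  0.35]
```

View pics/s13.png

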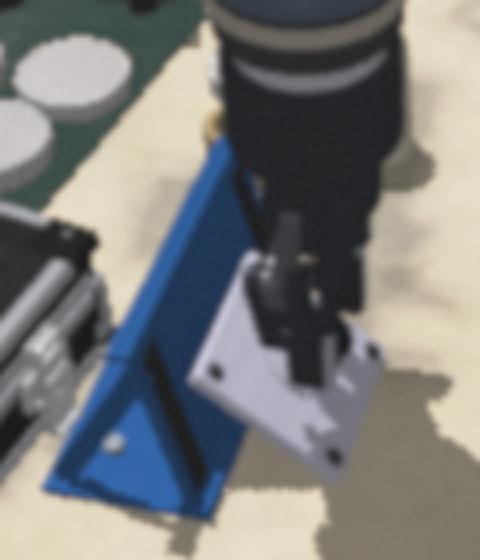

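View pics/w13.png

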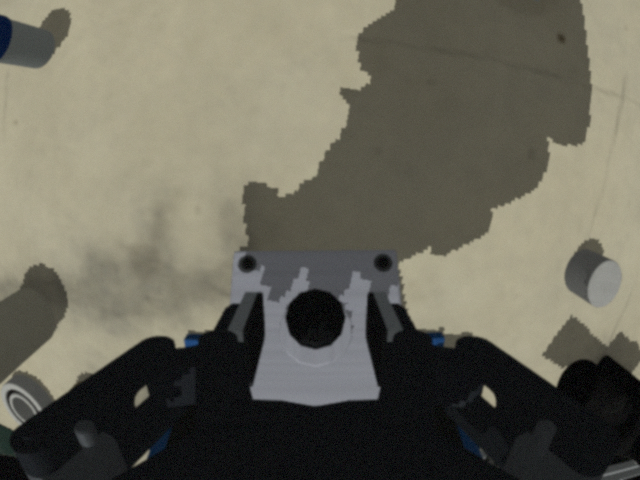

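Request:
{"method": "drive_tool", "body": {"rows": [0,0,-15,0,0.58,0,0,-25,0,0.58,0,0,-10,0,0.58,20,0,0,0,0.58,22,0,0,0,0.58,0,0,0,0,0.58]}}

```text
time: 16.75
position: [498.9, 176.7, 94.0]
tool_rot: [-0.001, -0.086, 0.996, -0.0]
force: [-0.5, 0.7, -0.2]
grip_width: 0.579
```

```bash
python3 - <<'E'
from h import *
np.set_printoptions(suppress=True,precision=2)
o=bot.get_obs();print(ins(o["position"]),o["force"],o["tool_rot"])
s=vision.snapshot("side")[:,:,::-1];cv2.imwrite("pics/s14f.png",s);crop(0,s,200,220,320,360,4,"s14.png")
np.save("cal14.npy",vision.calibration("wrist"),allow_pickle=True)
cv2.imwrite("pics/w14.png",vision.snapshot("wrist")[:,:,::-1])
E
```

```text
[-88.26   0.31  94.  ] [-0.48  0.66 -0.22] [-0.   -0.09  1.   -0.  ]
```

View pics/s14.png

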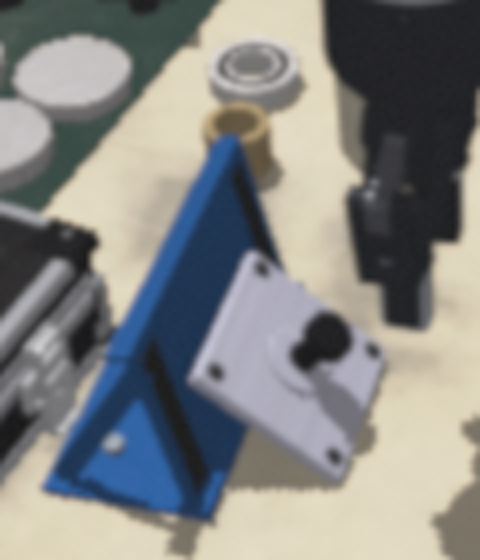

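View pics/w14.png

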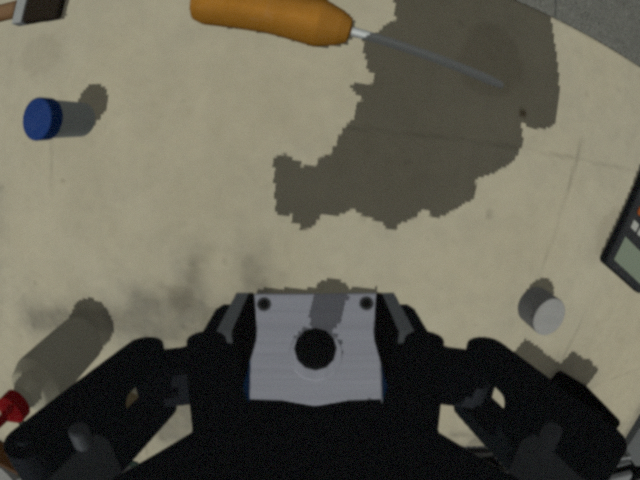

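```bash
python3 - <<'E'
from h import *
np.set_printoptions(suppress=True,precision=1)
c=np.load("cal14.npy",allow_pickle=True).item()
for p in((315,293,5),(263,303,9),(366,302,9)): print(ins(wonz(c,*p)))
E
```

```text
[-59.7   0.9   5. ]
[-53.9 -34.    9. ]
[-54.5  35.    9. ]
```

Request:
{"method": "drive_tool", "body": {"rows": [0,0,30,0,0.58,0,0,30,0,0.58,0,0,18,0,0.58,0,0,8,0,0.58,0,0,0,0,0.58]}}

```text
time: 17.35
position: [501.5, 177.2, 7.3]
tool_rot: [-0.001, -0.086, 0.996, -0.0]
force: [-0.5, 0.2, 0.9]
grip_width: 0.583
```

Request:
{"method": "drive_tool", "body": {"rows": [-4,0,0,0,0.58,-4,0,0,0,0.58,-4,0,0,0,0.58,-4,0,0,0,0.58,-3,0,0,0,0.58,-3,0,0,0,0.58,0,0,0,0,0.58]}}

```text
time: 18.05
position: [523.6, 181.2, 8.3]
tool_rot: [0.0, -0.086, 0.996, 0.0]
force: [-1.4, 0.1, -0.5]
grip_width: 0.582
```

```bash
python3 - <<'E'
from h import *
np.set_printoptions(suppress=True,precision=2)
o=bot.get_obs();print(ins(o["position"]),o["force"])
s=vision.snapshot("side")[:,:,::-1];crop(0,s,200,220,320,360,4,"s15.png")
E
```

```text
[-63.14   0.46   8.26] [-1.39  0.11 -0.52]
```

View pics/s15.png

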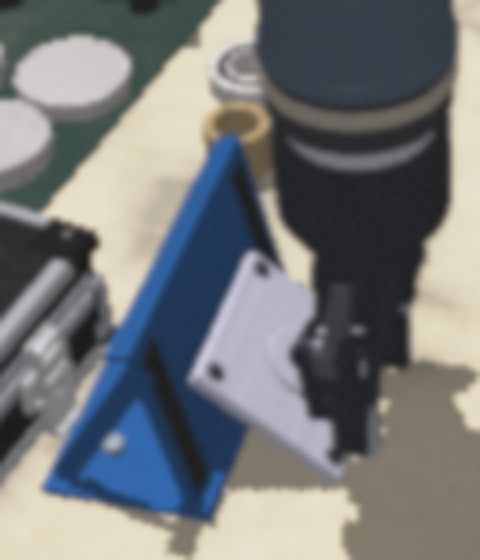

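Request:
{"method": "drive_tool", "body": {"rows": [6,0,0,0,0.58,0,0,4,0,0.58,0,0,0,0,0.58]}}

```text
time: 18.4
position: [516.5, 179.9, 3.7]
tool_rot: [-0.0, -0.086, 0.996, -0.0]
force: [0.3, -0.3, -0.1]
grip_width: 0.579
```

Request:
{"method": "drive_tool", "body": {"rows": [-3,0,0,0,0.58,-3,0,0,0,0.58,-3,0,0,0,0.58,-3,0,0,0,0.58,-3,0,0,0,0.58,0,0,0,0,0.58]}}

```text
time: 19.0
position: [532.6, 182.7, 4.2]
tool_rot: [0.0, -0.086, 0.996, 0.0]
force: [-0.5, -0.9, 0.2]
grip_width: 0.576
```

```bash
python3 - <<'E'
from h import *
np.set_printoptions(suppress=True,precision=2)
o=bot.get_obs();print(ins(o["position"]),o["force"])
s=vision.snapshot("side")[:,:,::-1];crop(0,s,200,220,320,360,4,"s16.png")
E
```

```text
[-54.04   0.42   4.16] [-0.55 -0.87  0.24]
```

View pics/s16.png

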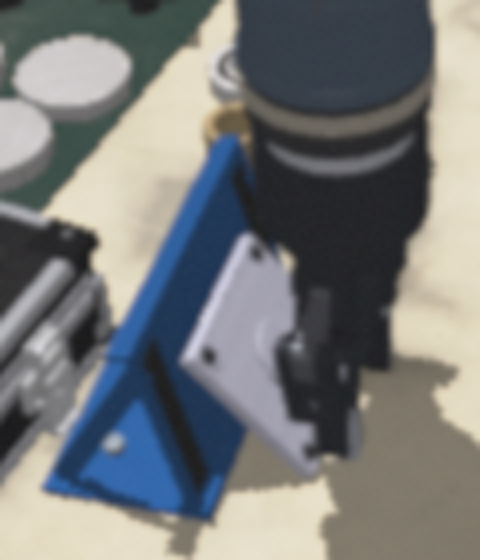

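Request:
{"method": "drive_tool", "body": {"rows": [-3,0,0,0,0.58,-3,0,0,0,0.58,-3,0,0,0,0.58,-2,0,0,0,0.58,0,0,0,0,0.58]}}

```text
time: 19.55
position: [543.5, 184.7, 4.3]
tool_rot: [0.0, -0.086, 0.996, 0.0]
force: [-1.4, -1.3, 0.1]
grip_width: 0.578
```

```bash
python3 - <<'E'
from h import *
np.set_printoptions(suppress=True,precision=2)
o=bot.get_obs();print(ins(o["position"]),o["force"])
s=vision.snapshot("side")[:,:,::-1];crop(0,s,200,220,320,360,4,"s17.png")
cv2.imwrite("pics/w17.png",vision.snapshot("wrist")[:,:,::-1])
E
```

```text
[-43.     0.44   4.27] [-1.39 -1.27  0.09]
```

View pics/s17.png

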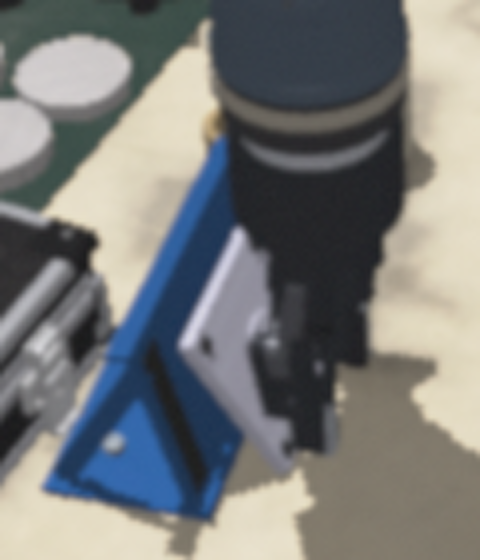

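View pics/w17.png

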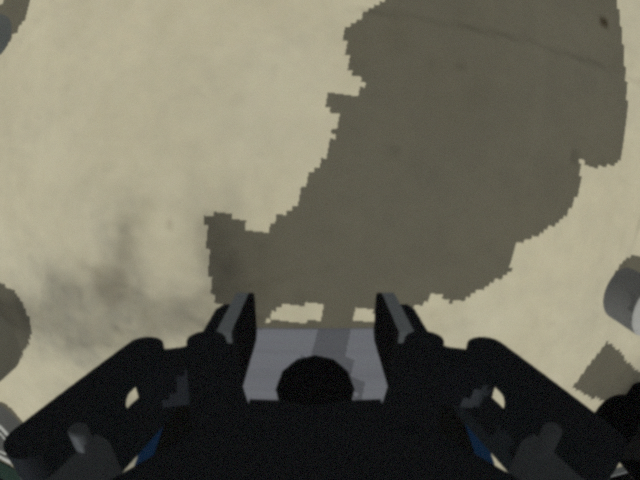

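Request:
{"method": "drive_tool", "body": {"rows": [3,0,0,0,0.58,0,0,-8,0,0.58,0,0,-2,0,0.58,-3,0,0,0,0.58,-3,0,0,0,0.58,-3,0,0,0,0.58,-3,0,0,0,0.58,0,0,0,0,0.58]}}

```text
time: 20.45
position: [549.6, 185.7, 13.8]
tool_rot: [-0.002, -0.086, 0.996, -0.0]
force: [-8.8, -0.4, 8.0]
grip_width: 0.577
```

```bash
python3 - <<'E'
from h import *
np.set_printoptions(suppress=True,precision=2)
o=bot.get_obs();print(ins(o["position"]),o["force"])
s=vision.snapshot("side")[:,:,::-1];crop(0,s,200,220,320,360,4,"s18.png")
E
```

```text
[-36.76   0.36  13.85] [-8.77 -0.35  7.96]
```

View pics/s18.png

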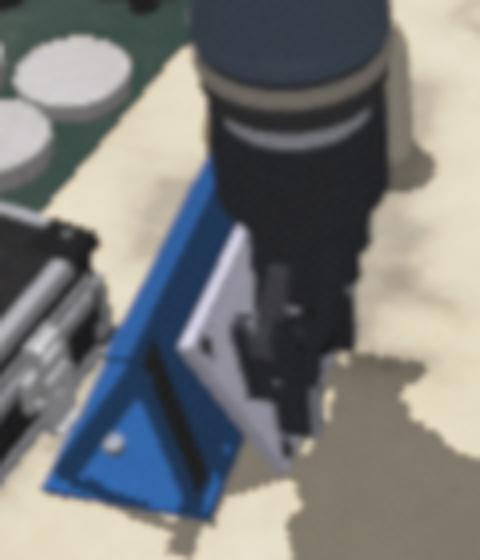

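Request:
{"method": "drive_tool", "body": {"rows": [10,0,0,0,0.58,0,0,8,0,0.58,0,0,3,0,0.58,0,0,0,0,0.58]}}

```text
time: 20.9
position: [541.7, 184.3, 2.4]
tool_rot: [-0.0, -0.086, 0.996, -0.0]
force: [-0.2, 0.4, 0.4]
grip_width: 0.577
```

Request:
{"method": "drive_tool", "body": {"rows": [-2,0,0,0,0.58,-3,0,0,0,0.58,-3,0,0,0,0.58,-2,0,0,0,0.58,-2,0,0,0,0.58,0,0,0,0,0.58]}}

```text
time: 21.5
position: [554.2, 186.5, 3.3]
tool_rot: [0.0, -0.086, 0.996, 0.0]
force: [-0.2, -0.5, 0.5]
grip_width: 0.582
```

```bash
python3 - <<'E'
from h import *
np.set_printoptions(suppress=True,precision=2)
o=bot.get_obs();print(ins(o["position"]),o["force"])
s=vision.snapshot("side")[:,:,::-1];crop(0,s,200,220,320,360,4,"s19.png")
E
```

```text
[-32.12   0.36   3.28] [-0.23 -0.51  0.47]
```

View pics/s19.png

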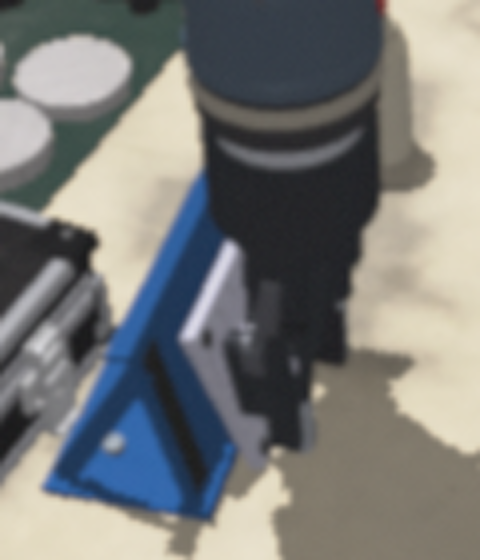

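Request:
{"method": "drive_tool", "body": {"rows": [2,0,0,0,0.58,0,0,-9,0,0.58,0,0,0,0,0.58,-1.5,0,-2,0,0.58,-1.5,0,-2,0,0.58,-1.5,0,-2,0,0.58,-1.5,0,-2,0,0.58,-1.5,0,-2,0,0.58]}}

```text
time: 22.35
position: [559.2, 187.4, 22.3]
tool_rot: [-0.0, -0.086, 0.996, 0.0]
force: [-0.1, -0.2, 0.1]
grip_width: 0.577
```

```bash
python3 - <<'E'
from h import *
np.set_printoptions(suppress=True,precision=2)
o=bot.get_obs();print(ins(o["position"]),o["force"])
s=vision.snapshot("side")[:,:,::-1];crop(0,s,200,220,320,360,4,"s20.png")
E
```

```text
[-27.01   0.37  22.31] [-0.07 -0.24  0.12]
```

View pics/s20.png

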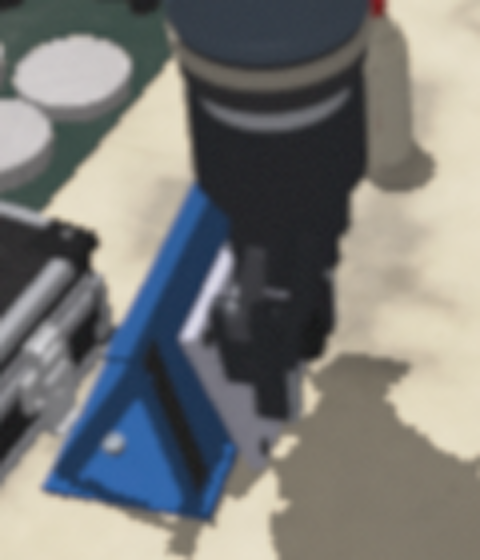

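Request:
{"method": "drive_tool", "body": {"rows": [2.5,0,0,0,0.58,0,0,9,0,0.58,0,0,0,0,0.58,-1.5,0,-1,0,0.58,-1.5,0,-1,0,0.58,-1.5,0,-2,0,0.58]}}

```text
time: 23.0
position: [560.6, 187.6, 17.1]
tool_rot: [-0.001, -0.086, 0.996, -0.0]
force: [-2.3, -1.5, -1.1]
grip_width: 0.577
```

Request:
{"method": "drive_tool", "body": {"rows": [-1.5,0,-2,0,0.58,-1.5,0,-2,0,0.58]}}

```text
time: 23.2
position: [564.0, 188.2, 21.4]
tool_rot: [-0.0, -0.086, 0.996, 0.0]
force: [-2.1, -0.5, -1.1]
grip_width: 0.578
```

```bash
python3 - <<'E'
from h import *
np.set_printoptions(suppress=True,precision=2)
o=bot.get_obs();print(ins(o["position"]),o["force"])
s=vision.snapshot("side")[:,:,::-1];crop(0,s,200,220,320,360,4,"s21.png")
cv2.imwrite("pics/w21.png",vision.snapshot("wrist")[:,:,::-1])
E
```

```text
[-22.15   0.35  21.4 ] [-2.11 -0.45 -1.11]
```

View pics/s21.png

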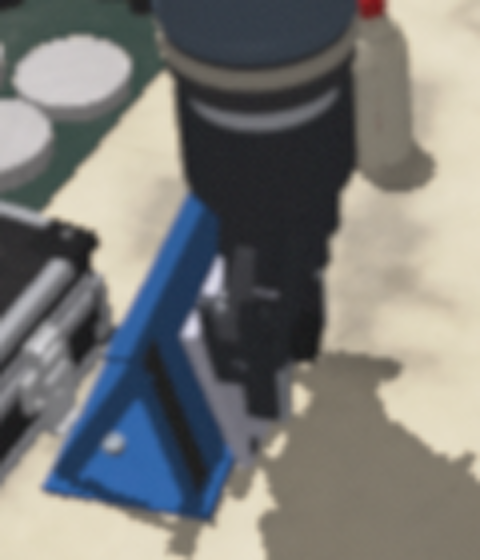

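View pics/w21.png

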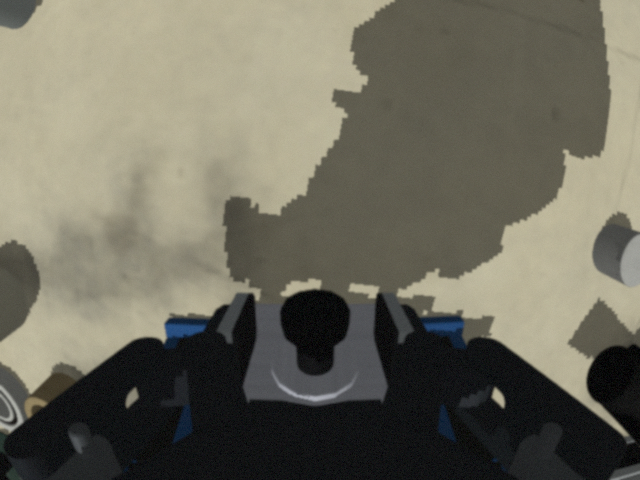

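Request:
{"method": "drive_tool", "body": {"rows": [-1.2,0,-1.5,0,0.58,-1.2,0,-1.5,0,0.58]}}

```text
time: 23.5
position: [564.9, 188.2, 23.7]
tool_rot: [-0.002, -0.086, 0.996, -0.0]
force: [-7.7, -1.4, -4.1]
grip_width: 0.582
```

Request:
{"method": "drive_tool", "body": {"rows": [-1,0,-1,0,0.58,-1,0,-1,0,0.58]}}

```text
time: 23.7
position: [565.4, 188.1, 25.0]
tool_rot: [-0.003, -0.086, 0.996, -0.001]
force: [-11.2, -1.7, -4.4]
grip_width: 0.58
```

```bash
python3 - <<'E'
from h import *
np.set_printoptions(suppress=True,precision=2)
o=bot.get_obs();print(ins(o["position"]),o["force"])
s=vision.snapshot("side")[:,:,::-1];crop(0,s,200,220,320,360,4,"s22.png")
E
```

```text
[-20.84   0.05  24.97] [-11.24  -1.65  -4.43]
```

View pics/s22.png

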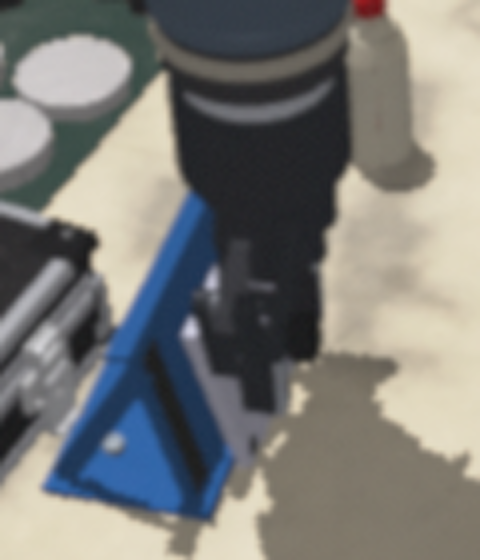

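Request:
{"method": "drive_tool", "body": {"rows": [5,0,0,0,0.58,15,0,0,0,0.58,20,0,0,0,0.58,20,0,0,0,0.58,20,0,-20,0,0.58,0,0,-30,0,0.58,0,0,0,0,0.58]}}

```text
time: 24.45
position: [492.3, 176.3, 80.2]
tool_rot: [0.004, -0.086, 0.996, 0.001]
force: [0.8, 0.1, 0.6]
grip_width: 0.584
```

```bash
python3 - <<'E'
from h import *
np.set_printoptions(suppress=True,precision=2)
o=bot.get_obs();print(ins(o["position"]),o["force"])
s=vision.snapshot("side")[:,:,::-1];cv2.imwrite("pics/s23f.png",s);crop(0,s,220,230,310,350,6,"s23.png")
np.save("cal23.npy",vision.calibration("wrist"),allow_pickle=True)
cv2.imwrite("pics/w23.png",vision.snapshot("wrist")[:,:,::-1])
E
```

```text
[-94.91   1.06  80.24] [0.77 0.06 0.6 ]
```

View pics/s23.png

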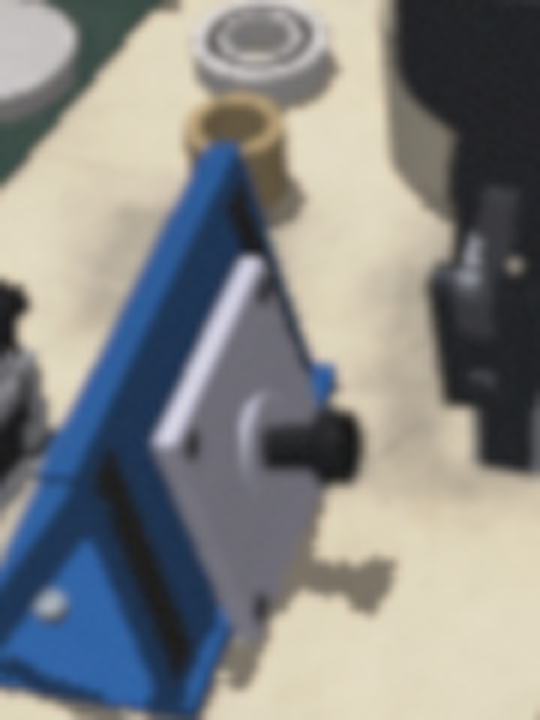

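View pics/w23.png

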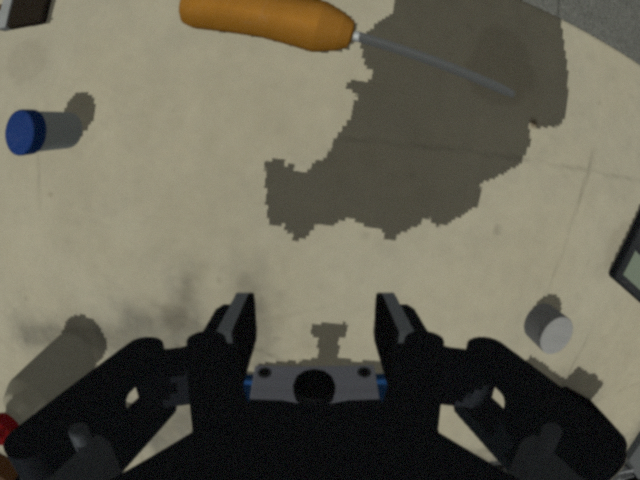

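```bash
cat > th.py <<'E'
from h import *
np.set_printoptions(suppress=True,precision=1)
def P(p): return SO+p[0]*SX+p[1]*SY+np.array([0,0,p[2]])
def pts(th,xi,y0=0):
    t=np.radians(th); u=np.array([np.cos(t),0,np.sin(t)]);n=np.array([-np.sin(t),0,np.cos(t)]);f=np.array([xi,y0,0]);Y=np.array([0,1,0])
    return dict(topL_out=f+84*u+8*n+42*Y,topL_in=f+84*u+42*Y,topR_out=f+84*u+8*n-42*Y,footL_out=f+8*n+42*Y,footL_in=f+42*Y,knob=f+42*u+33*n)
for th,xi in((78,-6.5),(74,-9.5),(70,-12.5),(66,-16)):
    d=pts(th,xi); print(th,{k:(proj("side",P(v))-[220,230])*6 for k,v in d.items()})
print({k:(proj("side",P(v))-[220,230])*6 for k,v in dict(toeL=[-6.5,75,0],toeR=[-6.5,-75,8],ftopR=[20.8,-75,97.8],ftopL=[20.8,75,97.8]).items()})
E
python3 th.py; python3 - <<'E'
from th import *
c=np.load("cal23.npy",allow_pickle=True).item()
print("w",[ins(wonz(c,*p)) for p in((314,387,49),(264,372,9),(364,372,9),(314,360,1))])
E
```

```text
78 {'topL_out': array([171.6, 438.4]), 'topL_in': array([146.3, 438.2]), 'topR_out': array([261.5, 249.3]), 'footL_out': array([249.4, 638.8]), 'footL_in': array([225.3, 638.1]), 'knob': array([330.9, 442.9])}
74 {'topL_out': array([162.5, 439. ]), 'topL_in': array([138. , 440.2]), 'topR_out': array([253. , 250.1]), 'footL_out': array([258.3, 639.2]), 'footL_in': array([234.7, 639.8]), 'knob': array([329.4, 439.1])}
70 {'topL_out': array([153.9, 440.6]), 'topL_in': array([130.1, 443.2]), 'topR_out': array([244.9, 251.9]), 'footL_out': array([267. , 639.7]), 'footL_in': array([244.1, 641.4]), 'knob': array([327.6, 435.9])}
66 {'topL_out': array([147.4, 443.5]), 'topL_in': array([124.5, 447.5]), 'topR_out': array([238.7, 254.9]), 'footL_out': array([277.3, 640.4]), 'footL_in': array([255. , 643.4]), 'knob': array([327.2, 433.4])}
{'toeL': array([189.9, 721.7]), 'toeR': array([334.8, 359.3]), 'ftopR': array([237.4, 140.6]), 'ftopL': array([ 67.2, 475.6])}
78 {'topL_out': array([171.6, 438.4]), 'topL_in': array([146.3, 438.2]), 'topR_out': array([261.5, 249.3]), 'footL_out': array([249.4
[... 256 characters left out ...]
'knob': array([329.4, 439.1])}
70 {'topL_out': array([153.9, 440.6]), 'topL_in': array([130.1, 443.2]), 'topR_out': array([244.9, 251.9]), 'footL_out': array([267. , 639.7]), 'footL_in': array([244.1, 641.4]), 'knob': array([327.6, 435.9])}
66 {'topL_out': array([147.4, 443.5]), 'topL_in': array([124.5, 447.5]), 'topR_out': array([238.7, 254.9]), 'footL_out': array([277.3, 640.4]), 'footL_in': array([255. , 643.4]), 'knob': array([327.2, 433.4])}
{'toeL': array([189.9, 721.7]), 'toeR': array([334.8, 359.3]), 'ftopR': array([237.4, 140.6]), 'ftopL': array([ 67.2, 475.6])}
w [array([-34.2,   0.7,  49. ]), array([-16.7, -33.6,   9. ]), array([-16.5,  34.7,   9. ]), array([-22. ,   0.6,   1. ])]
```

Request:
{"method": "drive_tool", "body": {"rows": [10,0,-30,0,0.58,10,0,-40,0,0.58,10,0,-40,0,0.58,0,0,0,0,0.58,0,0,0,0,0.58]}}

```text
time: 25.05
position: [460.6, 170.3, 186.4]
tool_rot: [0.001, -0.086, 0.996, 0.0]
force: [0.4, -0.0, -0.3]
grip_width: 0.582
```

```bash
python3 - <<'E'
from h import *
s=vision.snapshot("side")[:,:,::-1];cv2.imwrite("pics/s24f.png",s)
a=cv2.resize(s[230:350,220:310],None,fx=5,fy=5,interpolation=cv2.INTER_CUBIC);b=cv2.resize(s[120:230,290:400],None,fx=3,fy=3)
cv2.imwrite("pics/s24a.png",a);cv2.imwrite("pics/s24b.png",b)
o=bot.get_obs();print(o["time"],o["force"],np.abs(o["qd"]).max())
E
```

```text
25.1 [-0.05270823 -0.8587743  -0.45662426] 0.01802002795856242
```

View pics/s24a.png

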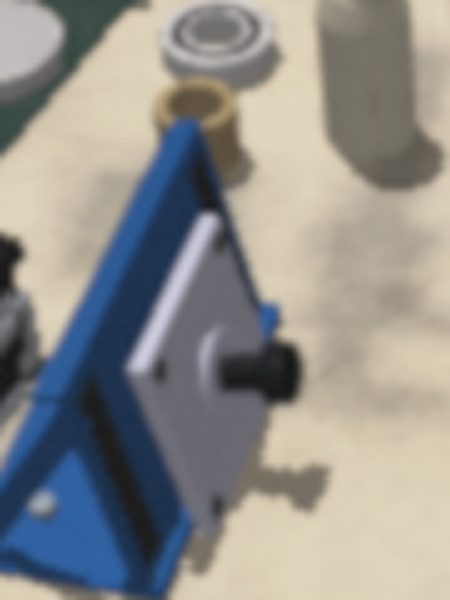

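View pics/s24b.png

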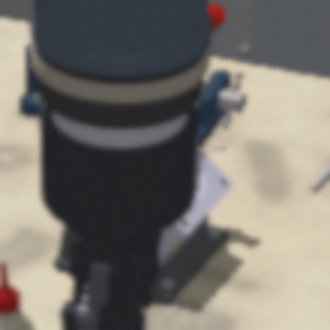

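View pics/s24f.png

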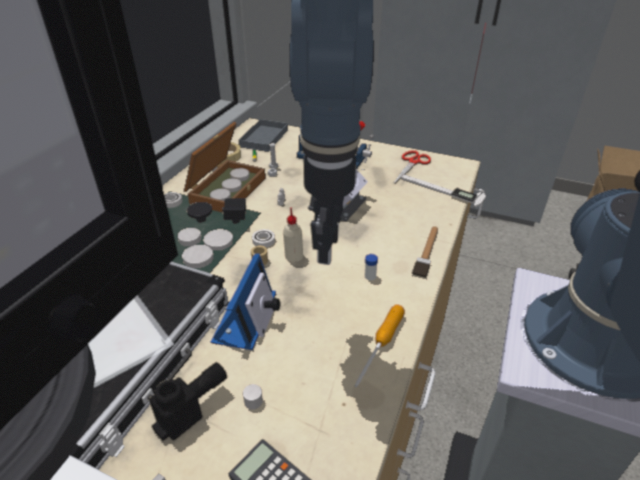

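```bash
python3 - <<'E'
from h import *
for f in (1.2,1.4,1.5,1.6,1.7,1.8): print(f,proj("side",gb([60-88*np.cos(f),-88*np.sin(f),62.5])).round(1))
E
```

```text
1.2 [370.  138.9]
1.4 [366.1 133. ]
1.5 [363.9 130.1]
1.6 [361.5 127.4]
1.7 [358.9 124.8]
1.8 [356.2 122.4]
```

Strap is at about 1.63 rad, the cover leans at about 77–78° and is still, and the arm is clear. Handing in.

```bash
python3 - <<'E'
from rig import order
print(order.sign_off())
E
```

```text
the job is handed in; nothing more can be done
None
```

The job is handed in at about 25 s of the 64 s allowed. The strap is swung aside and the cover stands on its edge against the middle of the blue rest, knob outward. No verdict was reported.

- **Strap:** I straddled the red knob and swung it along its arc to the -y side. The last side image puts it at about 1.6–1.7 rad, against a limit of 1.2.
- **Cover, lift:** My first grip on the black knob was too close to the fingertips, so I reopened and regripped 5 mm lower. I then lifted the cover straight out along the gearbox face's normal.
- **Cover, placing:** I set it down slanting against the rest and pushed its foot in with both fingers. One push made too high on the plate stuck, so I repeated it lower.
- **Last checks:** In the last side images the cover leans at about 77–78° from lying flat. From the last wrist image it is about 1 mm off the rest's middle. Its centre comes out at about 2 mm from the foot line and 41 mm high; those two figures come from the geometry, not a direct measurement. The arm is clear, and the bystanders look unmoved in the last side image.
- **Disagreement:** The wrist camera placed the cover's knob about 4 mm further out than the 78° pose predicts. If the cover leans less than that, down to about 74°, it is still within the limits.

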